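# Put up the folding display stand and show the sample tray

## Task

Put up the folding display stand: its red kick bar pulls back over and down until the stand snaps fully open. Then take the tray of red-brown seed cake out of the rack and set it down in the stand's cradle without dropping it: centred, square, leaning back on the prongs with its seed side to the front. Leave the green tray, the jar and the tape roll where they are.

Things in the scene. Friction and masses are not known exactly. Their poses are not given: they have to be found in the camera images.
- stand: Steel-rod folding display stand screwed to the bench, 190 x 150 mm. Origin on the bench under its middle; +x = its front (customer side), y along the hinge, z up. Hinge axis along y at x -30, z 50 mm. A tray fully home leans on the open prongs with its centre at x -50, y 0, z 114 mm here, its top tilted back (to -x) by 30 degrees.
- cradle (a point): Centre of the floor of the stand's fixed tray cradle: a metal ledge 80 mm wide (y), at x -9, z 50.5 mm of the stand, axes as the stand's. The floor slopes to suit a tray tilted 30 degrees back: it rises forwards from (x -22, z 43) to (x 4, z 58), ending in a 12 mm lip whose edge is at (x -1, z 70). Open prongs and lip leave 30 mm for a 22 mm tray.
- backrest (a joint): Backrest: two prongs at y +-60 mm, 95 mm long, 8 mm thick, a cross rod 55 mm from the hinge, and the kick bar, all one part. 0 = folded, prongs level, pointing to stand +x. 2.094 = open, prongs up and 30 degrees back, tips at z 132 mm. Springs pass dead centre near 1.0 rad: before it the stand folds itself again, past it, it snaps open. The bar needs about 6 N at first, then less.
- kick_bar (a point): Centre of the red kick bar, a 14 mm thick sleeve 84 mm long along y, on two crank arms (y +-48) 60 mm from the hinge axis. Folded it stands at x -14, z 108 mm of the stand; opening swings it 120 degrees to -x and down, to x -88, z 34. Between the arms there is room for shut fingers in front (+x) of it, to 5 mm above the cradle lip, and then over the hinge rod (top z 54).
- red_tray_mid (a point): Centre of the wanted tray: stiff white produce tray 200 mm wide (its y), 150 mm tall as it stands (its z), 22 mm thick (its x), about 340 g, filled flush with a hard pressed cake of red-brown seed; seed side to its +x, plain white back to -x. It starts on edge in one of the rack's two slots, z up; the top edge is free to grip across the thickness.
- green_tray_mid (a point): Centre of the other tray, same size, green-grey seed cake, in the other slot, 80 mm away. Leave alone.
- rack: Fixed wire rack, plate 170 x 180 x 6 mm, origin at the centre of its underside. Trays stand on the plate at x +40 and -40 mm, each between two wire hoops 130 mm wide (y) reaching up to z 58 mm, 27 mm apart inside.
- jar: Upright amber glass jar of 36 mm radius, 110 mm tall, origin at the centre of its underside. Leave alone.
- tape: Roll of packing tape lying flat, 100 mm outside diameter, 48 mm tall, origin at the centre of its underside. Leave alone.

How it is judged:
By the outcome, as a careful person would: the job done as asked, in the order asked, and still so for the second after the job is handed in, with the robot touching nothing.
It also fails if it takes over 51 s, if anything falls off the work surface, if the arm or the gripper's body presses on something with over 40 N, if the wrist force passes 120 N, or if a joint passes its speed limit or range.

## Robot

A 7-joint arm with a two-finger parallel gripper is mounted at the origin on the work surface. World frame = base frame: x ahead of the robot, y to its left, z up, the work surface at z = 0. Lengths are in m, angles in rad, forces in N, time in s.
With the tool pointing down it reaches from about 0.4 to 0.9 m from the base axis. Payload 5.5 kg.
Tool frame: the origin (TCP) lies at the very end of the fingers, on their centre line; the grasp point (between the pads) lies grip_point_offset behind it (grip_point_offset is the distance from the TCP to the grasp point, in m); z points along the fingers, y is the direction in which the jaws open and shut (so a half turn about z gives the same grasp; the last joint's range is limited). The gripper opens to 85 mm and grips with 20 to 120 N. Pads are 22 mm wide; open, the fingers measure 114 mm over their backs; the gripper's body (76 mm by 85 mm) begins 54 mm behind the grasp point. The pads swing forward as they close: fully open they stand 13 mm farther back than shut.
Start: joints at [-1.048, 0.501, -0.427, 1.55, 0.221, 1.138, -0.21], TCP at [0.167, 0.628, 0.231] pointing down, gripper open.
Joint ranges: [-2.88, 2.88], [-0.31, 2.03], [-1.54, 1.56], [0.2, 2.42], [-1.41, 4.55], [0.19, 2.02], [-2.57, 2.57]. Speed limits (rad/s): [2.57, 2.57, 3.14, 3.14, 3.14, 3.14, 3.14].

## Interface

Orientations are given as a 3x3 rotation matrix whose columns are the frame's x, y, z axes.
In Python, from station import observe, snapshot, hand_in, find_in, grip_point_offset gives the robot as it stands.
- The arm moves only by the tool servo_tool, never from a script. Its argument "steps" is text: rows parted by semicolons, each of 7 numbers parted by spaces: the shift along the tool's x, y, z in cm, then the turn, a rotation vector about the tool's x, y, z in rad, then the opening, from -1 (shut) to 1 (fully open), so that 0 is half open. In form: x y z wx wy wz claw; .... A call has 1 to 8 rows; each row shifts and turns the commanded pose from where the row before left it, along the tool's axes as they then stand; what a row does not reach is not made up. A row lasts 1/10 s, in which the tool goes at most 50 mm and 8.59 degrees, less where a joint would pass 70% of its speed; a pose out of reach is approached as far as the arm can. A call with a gripper value outside its range is refused whole. The fingers move at their own pace and stop on an object; "newtons" is the grip in N (left out, the last holds). Time passes only in rows, so rows that do not move let the fingers close. It gives the time, the measured TCP pose, the force and the opening at its end, in the units of the state.
- observe(): the state, without advancing time (a new reading comes with each control period).
- snapshot(name): name is "scene" or "top" or "wrist"; returns a dict with "image" (480x640x3 uint8, blue, green, red), "fx", "fy", "cx", "cy" (pixels), "D" ([k1, k2, p1, p2, k3] as OpenCV has them; the pictures are not rectified), "R" (3x3) and "t" (3): a world point X has camera coordinates R X + t. Camera axes: x right, y down, z forward; pixel columns grow to the right and rows downward; lengths in m; the calibration is good to about 2 mm. A picture is of the moment at which its call begins. There is no depth.
- hand_in(): hands the job in, once; it reports no verdict.
Trained networks look in a picture, given as the dict that the camera call returned (one of the last four; its "shot" number tells which), for a name from the list of things; names that differ only in an ending like _2 or _b are one class to them, and where a whole thing is asked for, a point or a joint stands for the part that bears it (a point fixed in the world has none). Each returns a list of dicts, best first, with "confidence" (0 to 1); they miss things now and then, are a little off and sometimes report something else, mostly with a low value. They report only what shows in the picture. A call takes as long as a camera call.
- find_in(picture, target): "rect" ([left, top, width, height] in pixels, round what is visible of it).
The state is a dict: "time": time; "qpos": joint angles; "qvel": joint speeds; "joint_torque": joint torques, N m; "tool_pos": TCP position; "tool_rot": TCP orientation; "ft_force": force on the tool from outside, world axes, zero at the start; "ft_torque": the same for the moment, N m; "opening": opening from 0.0 (shut) to 1.0 (fully open).
Only numpy, scipy, OpenCV 4.12 (cv2) and the standard library are available. Lean on these libraries where they do the work, as an engineer would, in place of code of your own. Each camera call takes 0.05 s, during which the arm holds its last target.

## Working session

There is one attempt and no reset: what is moved stays moved. The work goes in short steps, Python scripts to look and compute and a tool call to move; the robot and the scene stay as the last step left them, time stands still between calls to the robot, and variables do not carry over. Pictures are saved under pics/ and viewed, and the job is handed in when it is done.

Besides the shell and the picture viewer there is one more tool, called after "Request:" as name(argument=value, ...) on one line, values as JSON. servo_tool: Moves the arm, as the interface text tells. Its arguments: {"type":"object","properties":{"steps":{"type":"string"},"newtons":{"type":"number"}},"required":["steps"]}

```bash
ls; mkdir -p pics
python3 - <<'E'
from station import *
import cv2
print(grip_point_offset, observe())
for n in ["scene","top","wrist"]:
    p=snapshot(n); cv2.imwrite(f"pics/{n}0.png",p["image"])
    print(n,p["fx"],p["fy"],p["cx"],p["cy"],p["D"],p["R"],p["t"],p["shot"])
    for k in ["stand","backrest","kick_bar","red_tray_mid","green_tray_mid","rack","jar","tape"]:
        print(k,[(r["rect"],round(r["confidence"],2)) for r in find_in(p,k)[:2]])
E
```

```text
pics
0.0187 {'time': 0.0, 'qpos': array([-1.04782003,  0.50184007, -0.42678277,  1.55148688,  0.22080304,
        1.13829325, -0.21027194]), 'qvel': array([-0.00047566,  0.00028022,  0.00065121, -0.00103512, -0.00051135,
       -0.00120525,  0.00062481]), 'joint_torque': array([ 4.01398020e-04, -5.69519162e+01, -5.81613064e+00, -2.80941117e+01,
        1.05820558e-02,  1.22658195e-02, -1.37385237e-05]), 'tool_pos': array([0.16682704, 0.6274907 , 0.23024813]), 'tool_rot': array([[-9.66469055e-01,  2.56782503e-01, -5.58633768e-04],
       [ 2.56783105e-01,  9.66467210e-01, -1.88933008e-03],
       [ 5.47543115e-05, -1.96942677e-03, -9.99998059e-01]]), 'ft_force': array([0.37667379, 0.00942018, 0.79669593]), 'ft_torque': array([-0.00322309, -0.01427484, -0.05686436]), 'opening': 1.002263867040373}
scene 472.3521207568178 472.3521207568178 320.0771925714875 241.43067362092393 [-0.06703361  0.          0.          0.          0.        ] [[-0.37817615  0.92555809  0.01802806]
 [ 0.65001937  0.27935833 -0.70670626]
 [-0.65913399 -0.25554087 -0.70727735]] [ 0.19210534 -0.28242372  1.2422078
[... 767 characters left out ...]
ck_bar [([164.2, 140.1, 87.7, 72.4], 0.67)]
red_tray_mid [([379.4, 260.5, 143.5, 40.0], 0.78)]
green_tray_mid [([369.0, 212.7, 137.3, 42.9], 0.75)]
rack [([368.9, 204.6, 116.4, 113.9], 0.89)]
jar [([301.1, 127.4, 46.7, 53.0], 0.67)]
tape [([294.9, 300.7, 55.6, 60.3], 0.78)]
wrist 364.4803783286454 364.4803783286454 316.26350832140804 236.78373142158293 [-0.03212843  0.          0.          0.          0.        ] [[ 2.57331925e-01  9.66322619e-01  9.36118373e-04]
 [ 9.15913996e-01 -2.44216669e-01  3.18527503e-01]
 [ 3.08028947e-01 -8.11098914e-02 -9.47913157e-01]] [-0.65021357 -0.04143105  0.38144416] 3
stand []
backrest []
kick_bar []
red_tray_mid []
green_tray_mid []
rack []
jar []
tape []
```

View pics/scene0.png

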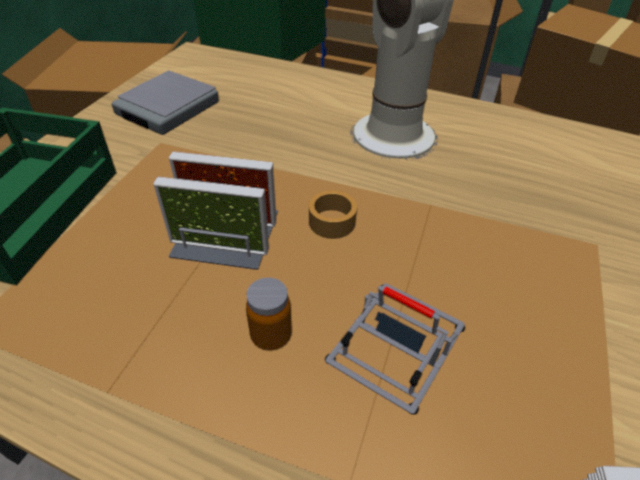

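View pics/top0.png

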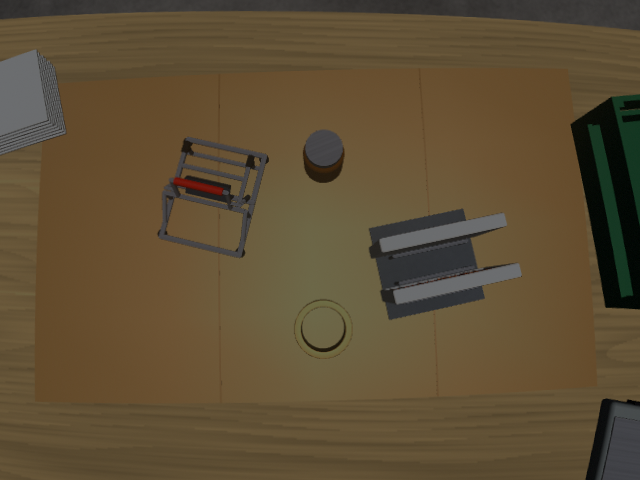

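View pics/wrist0.png

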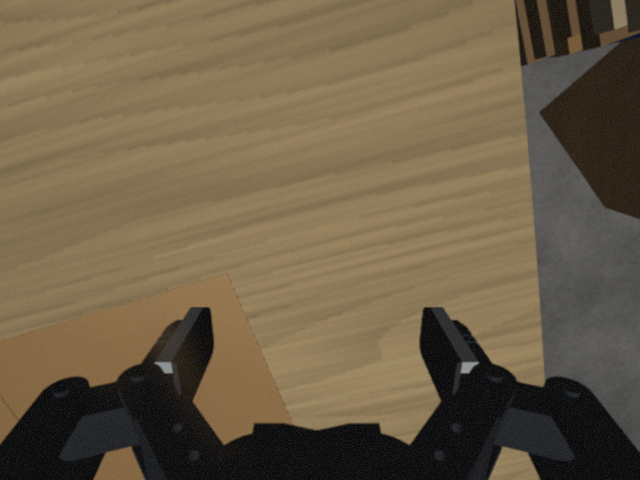

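The scene and top views show stand, rack with two trays, jar and tape; the seed sides face away from the robot (+x), and red is the slot nearer the robot. I'll zoom in for keypoints.

Run:
```python
import cv2
a=cv2.imread("pics/scene0.png");b=cv2.imread("pics/top0.png")
def z(im,x,y,w,h,s,n):
    c=cv2.resize(im[y:y+h,x:x+w],None,fx=s,fy=s,interpolation=cv2.INTER_CUBIC)
    for i in range(0,w,20): cv2.putText(c,str(x+i),(i*s,10),0,.35,(255,255,255),1); cv2.line(c,(i*s,12),(i*s,18),(255,255,255),1)
    for i in range(0,h,20): cv2.putText(c,str(y+i),(0,i*s+4),0,.35,(255,255,255),1); cv2.line(c,(25,i*s),(32,i*s),(255,255,255),1)
    cv2.imwrite(n,c)
z(a,315,275,160,145,4,"pics/sz.png")
z(b,145,125,140,140,4,"pics/tz.png")
z(a,145,145,140,125,4,"pics/rz.png")
z(b,360,195,170,130,4,"pics/trz.png")
```

```text
(no output)
```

View pics/sz.png

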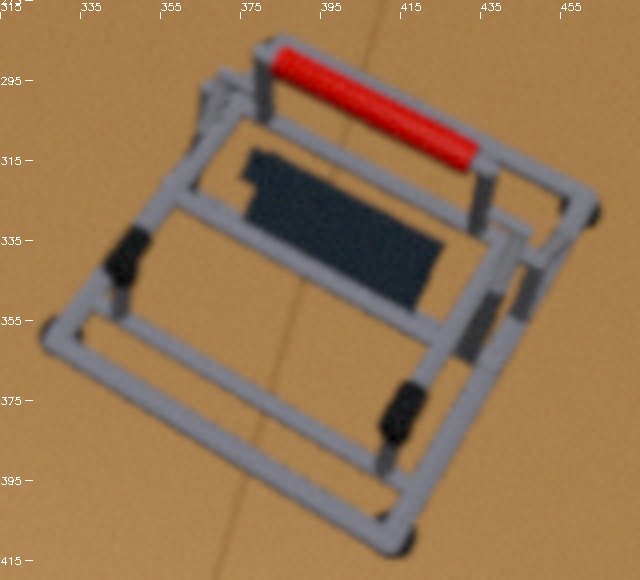

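View pics/tz.png

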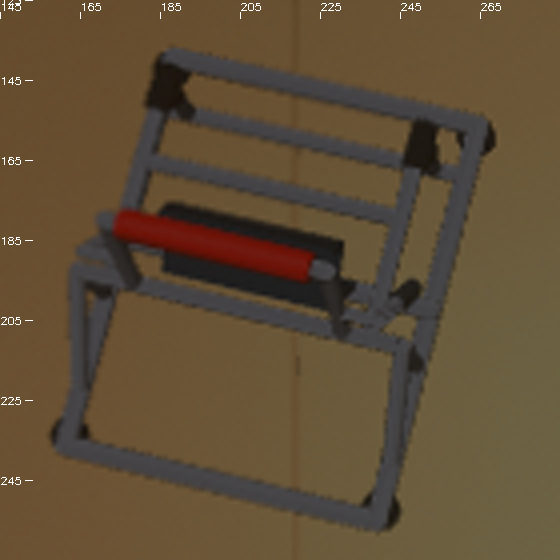

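View pics/rz.png

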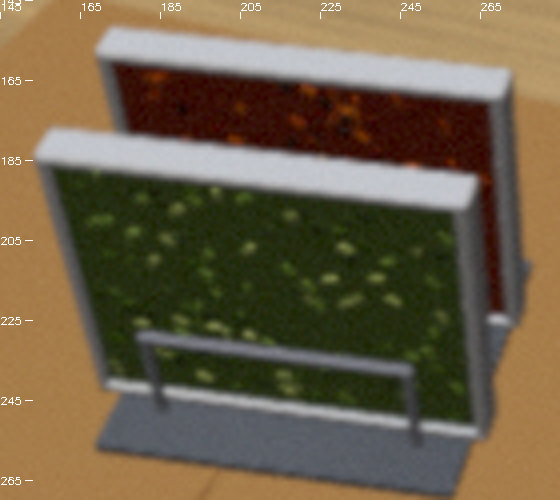

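View pics/trz.png

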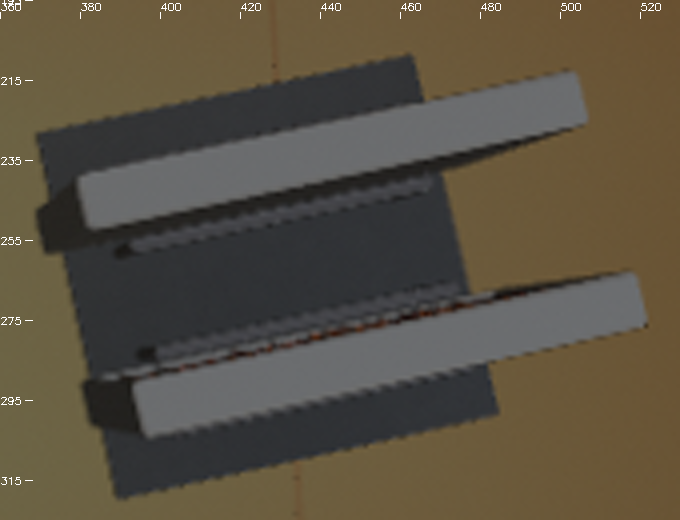

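```bash
cat > h.py <<'E'
import numpy as np,cv2
from scipy.optimize import least_squares
CAM={"scene":dict(f=472.352,c=(320.077,241.431),D=[-0.06703361,0,0,0,0],R=np.array([[-0.37817615,0.92555809,0.01802806],[0.65001937,0.27935833,-0.70670626],[-0.65913399,-0.25554087,-0.70727735]]),t=np.array([0.19210534,-0.28242372,1.24220784])),
"top":dict(f=472.412,c=(314.2526,232.3389),D=[-0.10752747,0,0,0,0],R=np.array([[0.02024807,-0.9997834,-0.00481401],[-0.99279181,-0.0195371,-0.1182486],[0.11812894,0.00717362,-0.99297235]]),t=np.array([-0.01976205,0.54938758,0.80334188]))}
def proj(n,P):
    c=CAM[n];K=np.array([[c["f"],0,c["c"][0]],[0,c["f"],c["c"][1]],[0,0,1.]])
    return cv2.projectPoints(np.atleast_2d(P).astype(float),cv2.Rodrigues(c["R"])[0],c["t"],K,np.array(c["D"]))[0].reshape(-1,2)
def T(x,y,yaw,P):
    P=np.atleast_2d(P).astype(float);c,s=np.cos(yaw),np.sin(yaw)
    return np.c_[x+c*P[:,0]-s*P[:,1],y+s*P[:,0]+c*P[:,1],P[:,2]]
def Rz(a):c,s=np.cos(a),np.sin(a);return np.array([[c,-s,0],[s,c,0],[0,0,1.]])
def Ry(a):c,s=np.cos(a),np.sin(a);return np.array([[c,0,s],[0,1,0],[-s,0,c]])
E
python3 - <<'E'
from h import *
# stand: local pts mm
m=[[-14,42,108],[-14,-42,108],[25,60,50],[25,-60,50]]
top=[(174.7,180.8),(223,191.5),(182.5,165.5),(243.7,178.7)]
sc=[(433.2,314.5),(384.2,290.5),(425,358.7),(360,322.5)]
ct=[(188,140.5),(265,157),(241.2,254.5),(162,235)]; cs={0:(413.7,410),1:(330,358.8),3:(461.2,327)}
def res(p,full=False):
    L,W,h=p[3:6]
    M=np.array(m)/1000; C=np.array([[L,W,h],[L,-W,h],[-L,-W,h],[-L,W,h]])
    a=proj("top",T(*p[:3],M))-top; b=proj("scene",T(*p[:3],M))-sc
    c=proj("top",T(*p[:3],C))-ct; d=proj("scene",T(*p[:3],C))
    d=np.array([d[k]-cs[k] for k in cs])
    if full:
        for q in(a,b,c,d):print(q.round(1).tolist())
    return np.r_[a.ravel(),b.ravel(),c.ravel(),d.ravel()]
s=least_squares(res,[.55,.25,0,.095,.075,.006],loss="soft_l1");print("stand",s.x,np.degrees(s.x[2]));res(s.x,1)
M=np.array([[11,100,156],[11,-100,156],[-11,-100,156],[-11,100,156]])/1000
top=[(393.5,290.5),(518.2,262.5),(522,276.5),(398,304.5)]
sc=[(272,170),(169.5,158.7),(172.5,152),(273,162.5)]
def r(p,full=False):
    a=proj("top",T(*p[:3],M))-top; b=proj("scene",T(*p[:3],M))-sc
    if full: print(a.round(1).tolist(),b.round(1).tolist())
    return np.r_[a.ravel(),b.ravel()]
s=least_squares(r,[.5,-.2,0]);print("red",s.x,np.degrees(s.x[2]));r(s.x,1)
# rack plate corners top (z 6)
top=[(369.2,228.2),(463,208.5),(484.5,298),(389,319.5)]
P=np.array([[85,90,6],[85,-90,6],[-85,-90,6],[-85,90,6]])/1000
f=lambda p:(proj("top",T(*p,P))-top).ravel()
s=least_squares(f,[.5,-.2,0]);print("rack",s.x,np.degrees(s.x[2]),s.fun.round(1)); print("slots",T(*s.x,[[.04,0,.081],[-.04,0,.081]]))
E
```

```text
stand [ 0.6244435   0.18109682 -0.20523472  0.08887216  0.07675683  0.00701178] -11.759083382180915
[[-1.5, 1.5], [-1.1, 1.7], [-3.5, 1.0], [0.0, 2.1]]
[[-0.3, -1.5], [-0.7, -2.3], [0.7, -0.2], [-2.1, -0.9]]
[[-2.1, -2.1], [-0.8, -1.7], [-0.0, -6.7], [-0.7, -5.8]]
[[-1.4, 0.1], [-3.5, 0.5], [-2.8, 1.3]]
red [ 0.46215872 -0.2265423   0.22816436] 13.072855028137184
[[-1.9, -0.2], [0.0, -0.4], [-0.3, -0.3], [-3.2, 0.4]] [[-2.2, -2.1], [-2.3, -1.8], [-0.9, -1.6], [-0.5, -1.5]]
rack [ 0.50037967 -0.21499116  0.22566769] 12.9298062234209 [-0.4 -0.4  0.  -0.3  0.2  0.4  0.1  0.2]
slots [[ 0.53936546 -0.20604087  0.081     ]
 [ 0.46139387 -0.22394144  0.081     ]]
```

Run:
```python
from h import *
m=np.array([[-14,42,108],[-14,-42,108],[25,56,50],[25,-56,50]])/1000
top=np.array([(174.7,180.8),(223,191.5),(182.5,165.5),(243.7,178.7)])
sc=np.array([(433.2,314.5),(384.2,290.5),(425,358.7),(360,322.5)])
ct=np.array([(188,140.5),(265,157),(241.2,254.5),(162,235)]); cs={0:(413.7,410),1:(330,358.8),3:(461.2,327)}
L,W,h=.092,.072,.006
C=np.array([[L,W,h],[L,-W,h],[-L,-W,h],[-L,W,h]])
def fit(use,bar,cor):
    def res(p):
        o=[]
        if "t" in use:
            if bar:o.append((proj("top",T(*p,m))-top).ravel())
            if cor:o.append((proj("top",T(*p,C))-ct).ravel())
        if "s" in use:
            if bar:o.append((proj("scene",T(*p,m))-sc).ravel())
            if cor:
                d=proj("scene",T(*p,C));o.append(np.array([d[k]-cs[k] for k in cs]).ravel())
        return np.concatenate(o)
    s=least_squares(res,[.6,.2,0]);print(use,bar,cor,s.x.round(4),s.fun.round(1));return s.x
for u in("t","s","ts"):
    for b,c in((1,0),(0,1),(1,1)):p=fit(u,b,c)
segs=[C[[0,1]],C[[1,2]],C[[2,3]],C[[3,0]],m[:2],m[2:],np.array([[-.03,.07,.05],[-.03,-.07,.05]]),np.array([[-.03,.06,.05],[.065,.06,.05]]),np.array([[-.03,-.06,.05],[.065,-.06,.05]]),
 np.array([[-.022,.04,.043],[.004,.04,.058]]),np.array([[-.022,-.04,.043],[.004,-.04,.058]]),np.array([[.004,.04,.058],[.004,-.04,.058]]),np.array([[-.001,.04,.070],[-.001,-.04,.070]])]
for n,(x,y,w,hh) in dict(scene=(315,275,160,145),top=(145,125,140,140)).items():
    im=cv2.imread(f"pics/{n}0.png")[y:y+hh,x:x+w];im=cv2.resize(im,None,fx=4,fy=4,interpolation=cv2.INTER_CUBIC)
    for s in segs:
        q=(proj(n,T(*p,s))-[x,y])*4+2
        cv2.line(im,tuple(q[0].astype(int)),tuple(q[1].astype(int)),(0,255,255),1)
    cv2.imwrite(f"pics/ov_{n}.png",im)
```

```text
t 1 0 [ 0.6272  0.1786 -0.2056] [ 0.1 -0.1  0.5  0.1  0.1 -0.  -0.7  0.1]
t 0 1 [ 0.6169  0.1791 -0.2068] [ 1.8  0.8 -1.8  0.3 -2.  -1.4  2.2  0.4]
t 1 1 [ 0.6225  0.1788 -0.2061] [-0.2  2.6  0.2  2.9 -0.2  2.5 -0.9  2.7  2.  -2.  -1.6 -2.6 -1.7 -4.5
  2.6 -2.5]
s 1 0 [ 0.6264  0.1827 -0.2082] [ 0.5 -0.1 -0.  -1.2 -1.  -0.1  0.6  1.4]
s 0 1 [ 0.62    0.1875 -0.2276] [-2.1 -0.6  2.1  1.4  0.1 -0.5]
s 1 1 [ 0.6236  0.1844 -0.2145] [ 2.  -1.   1.7 -2.2  0.3 -1.   2.2  0.3 -3.7  0.7 -0.2  3.4 -2.5 -0.2]
ts 1 0 [ 0.6268  0.1809 -0.207 ] [-1.3  0.  -0.9  0.3 -1.2  0.1 -2.   0.3 -0.8 -0.3 -1.2 -1.3 -2.2 -0.2
 -0.6  1.3]
ts 0 1 [ 0.6185  0.1832 -0.2103] [-0.1 -0.1 -3.8 -0.3 -4.4 -2.2  0.  -0.6 -3.3 -2.6  0.4  0.8 -2.8 -2.9]
ts 1 1 [ 0.6231  0.1818 -0.207 ] [-2.   2.2 -1.6  2.5 -1.8  2.2 -2.6  2.4  0.6 -2.3 -3.1 -2.9 -3.4 -4.8
  1.  -2.9  0.4 -2.   0.  -2.9 -1.  -2.   0.7 -0.3 -4.7 -0.3 -1.4  3.
 -4.2 -1.3]
```

View pics/ov_scene.png

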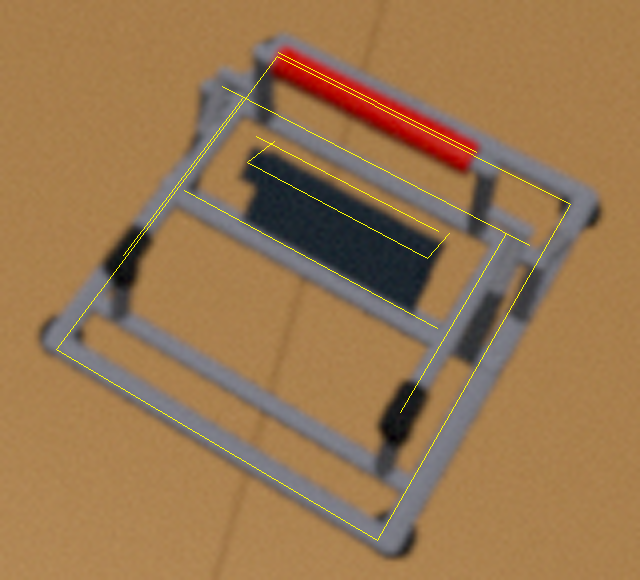

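View pics/ov_top.png

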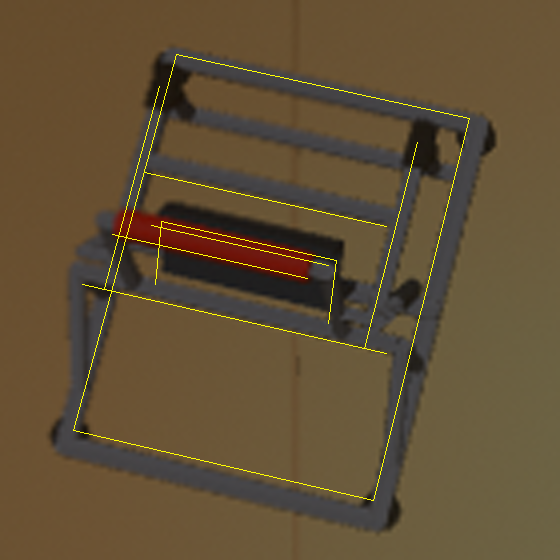

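```bash
cat >> h.py <<'E'
from scipy.spatial.transform import Rotation as Ro
ST=(.6268,.1809,-.207)
def to(tp,tR,st=None):
    from station import observe
    o=observe();R=o["tool_rot"];d=R.T@(np.array(tp)-o["tool_pos"])*100
    w=Ro.from_matrix(R.T@tR).as_rotvec()
    print("t",o["time"],"pos",o["tool_pos"].round(4),"shift cm",d.round(2),"rot",w.round(3),"F",o["ft_force"].round(1),"open",round(o["opening"],3))
def down(yaw,tilt=0): # tool x=-frame x, y=frame y, z down ; tilt = frame tilted back about y
    F=Rz(yaw)@Ry(-tilt); return np.c_[-F[:,0],F[:,1],-F[:,2]]
def S(x,y,z): return T(*ST,[[x/1000,y/1000,z/1000]])[0]
E
python3 -c "
from h import *
to(S(14,0,230),down(ST[2]))"
```

```text
t 1.35 pos [0.1669 0.6282 0.2313] shift cm [-57.33 -31.34   0.13] rot [ 0.    -0.    -0.053] F [0.4 0.2 0.7] open 1.001
```

Request:
servo_tool(steps="-3 -1.64 0 0 0 0 -1; -4 -2.19 0 0 0 0 -1; -4 -2.19 0 0 0 0 -1; -4 -2.19 0 0 0 0 -1; -4 -2.19 0 0 0 0 -1; -4 -2.19 0 0 0 0 -1; -4 -2.19 0 0 0 0 -1; -4 -2.19 0 0 0 0 -1", newtons=40)

```text
time: 2.15
tool_pos: [0.4242, 0.3832, 0.2316]
tool_rot: [[-0.966, 0.257, 0.001], [0.257, 0.966, 0.0], [-0.0, 0.001, -1.0]]
ft_force: [-0.3, 0.9, 0.5]
opening: -0.001
```

Request:
servo_tool(steps="-4 -2.19 0 0 0 0 -1; -4 -2.19 0 0 0 0 -1; -4 -2.19 0 0 0 0 -1; -4 -2.19 0 0 0 0 -1; -4 -2.19 0 0 0 0 -1; -4 -2.19 0 0 0 0 -1; -2 -1.1 0 0 0 0 -1; 0 0 0 0 0 -0.053 -1")

```text
time: 2.95
tool_pos: [0.6409, 0.1743, 0.2308]
tool_rot: [[-0.977, 0.212, 0.001], [0.212, 0.977, -0.003], [-0.002, -0.002, -1.0]]
ft_force: [-1.1, 0.1, 0.7]
opening: 0.0
```

```bash
python3 -c "
from h import *
to(S(14,0,82),down(ST[2]))
from station import *
p=snapshot('top');cv2.imwrite('pics/top1.png',p['image'])
p=snapshot('wrist');cv2.imwrite('pics/wrist1.png',p['image'])"
```

```text
t 2.95 pos [0.6409 0.1743 0.2308] shift cm [ 0.14  0.4  14.88] rot [-0.002  0.002 -0.007] F [-1.1  0.1  0.7] open 0.0
```

View pics/wrist1.png

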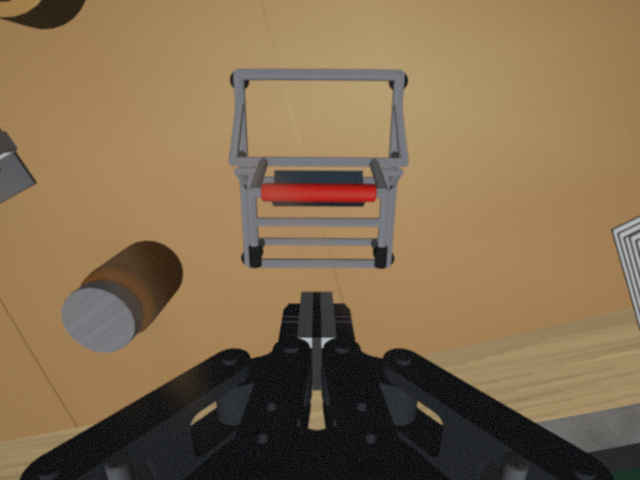

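View pics/top1.png

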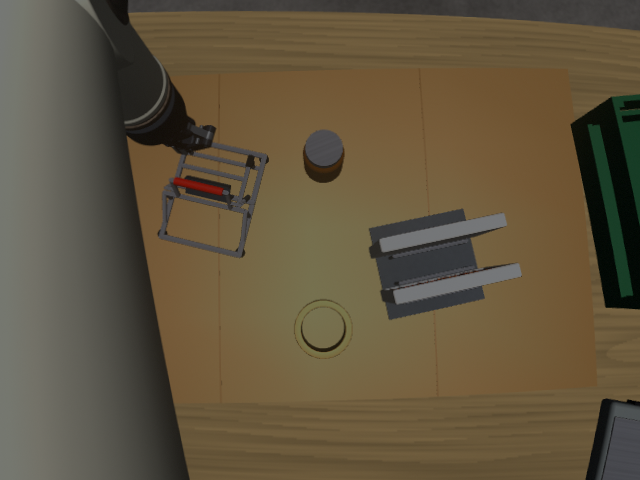

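Wrist view: bar spans columns 262–376 at row 193, level and centred under the shut fingers (column 317). I'll cross-check the bar position with the wrist calibration.

```bash
cat >> h.py <<'E'
def ray(p,uv,z):
    K=np.array([[p["fx"],0,p["cx"]],[0,p["fy"],p["cy"]],[0,0,1.]])
    n=cv2.undistortPoints(np.array([[uv]],float),K,np.array(p["D"]))[0,0]
    R=np.array(p["R"]);t=np.array(p["t"]);C=-R.T@t;d=R.T@np.r_[n,1];return C+d*(z-C[2])/d[2]
E
python3 -c "
from h import *
from station import *
p=snapshot('wrist')
im=p['image'].astype(int);m=((im[...,2]>120)&(im[...,1]<60)&(im[...,0]<60)).astype(np.uint8)
ys,xs=np.nonzero(m);print(xs.min(),xs.max(),ys.min(),ys.max())
c=ray(p,((xs.min()+xs.max()+1)/2,ys.mean()),.110);print('bar',c,'pred',S(-14,0,108))
for u in (xs.min(),xs.max()): print(ray(p,(u,ys[xs==u].mean()),.108))
for q in [(238,75),(401,75),(247,262),(390,263)]: print(ray(p,q,.006))
for q in [(257,222),(378,222)]: print('rod',ray(p,q,.05), S(25,0,50))
"
```

```text
259 373 186 203
bar [0.61305503 0.18459408 0.11      ] pred [0.61309887 0.18377735 0.108     ]
[0.60040988 0.14372579 0.108     ]
[0.61867921 0.22624472 0.108     ]
[0.5078399  0.13194065 0.006     ]
[0.53942303 0.28120131 0.006     ]
[0.6919921  0.09027927 0.006     ]
[0.72567954 0.24324912 0.006     ]
rod [0.639211   0.12266953 0.05      ] [0.6512663  0.17576188 0.05      ]
rod [0.66253411 0.23259826 0.05      ] [0.6512663  0.17576188 0.05      ]
```

Agreement within 1 mm. Descend in front of the bar.

Request:
servo_tool(steps="0.1 0.5 3 0 0 0 -1; 0 0 4 0 0 0 -1; 0 0 4 0 0 0 -1; 0 0 3.8 0 0 0 -1; 0 0 0 0 0 0 -1")

```text
time: 3.6
tool_pos: [0.6322, 0.185, 0.0774]
tool_rot: [[-0.979, 0.204, -0.011], [0.204, 0.979, -0.003], [0.01, -0.005, -1.0]]
ft_force: [-1.4, -0.3, -0.3]
opening: -0.0
```

```bash
python3 -c "
from h import *
to(S(4,0,82),down(ST[2]))
from station import *
p=snapshot('wrist');cv2.imwrite('pics/wrist2.png',p['image'])
p=snapshot('scene');cv2.imwrite('pics/scene2.png',p['image'])"
```

```text
t 3.6 pos [0.6322 0.185  0.0774] shift cm [ 0.05 -0.52 -0.46] rot [-0.005 -0.01   0.001] F [-1.4 -0.3 -0.3] open -0.0
```

View pics/wrist2.png

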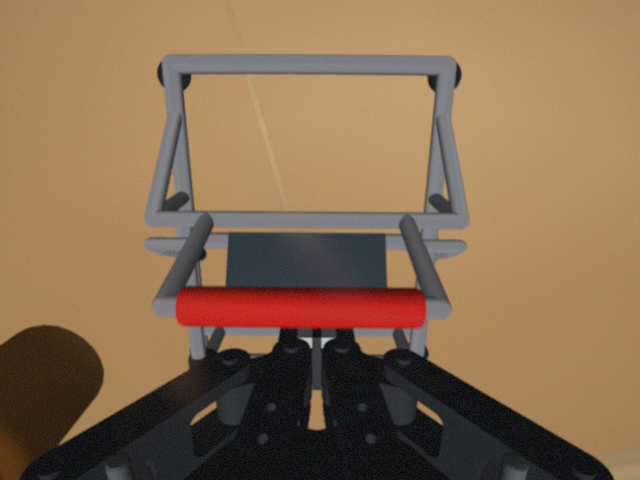

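View pics/scene2.png

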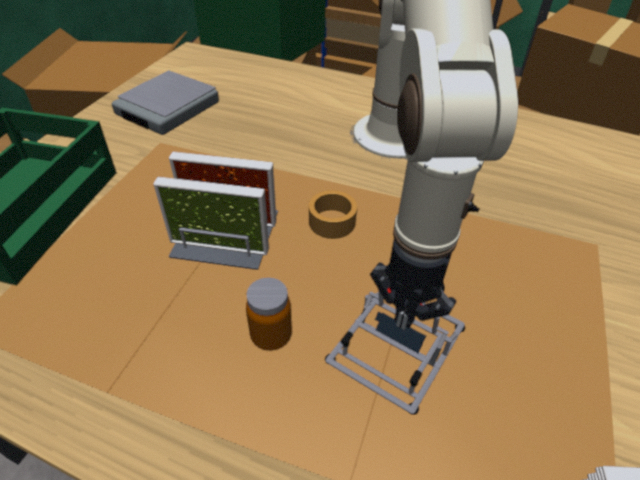

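Fingers are in front of the bar, between the arms, just touching. Pull along the arc.

Request:
servo_tool(steps="0.3 -0.5 -0.6 0 0 0 -1; 1 0 0 0 0 0 -1; 1 0 0 0 0 0 -1; 1 0 0.1 0 0 0 -1; 1 0 0.1 0 0 0 -1")

```text
time: 4.2
tool_pos: [0.5989, 0.1894, 0.0921]
tool_rot: [[-0.978, 0.207, 0.011], [0.207, 0.978, 0.002], [-0.01, 0.004, -1.0]]
ft_force: [4.5, -0.2, 3.5]
opening: -0.0
```

```bash
python3 -c "
from h import *
to(S(-52,0,76),down(ST[2]))
from station import *
p=snapshot('wrist');cv2.imwrite('pics/wrist3.png',p['image'])"
```

```text
t 4.2 pos [0.5989 0.1894 0.0921] shift cm [ 2.31 -0.27  1.59] rot [ 0.004  0.01  -0.001] F [ 4.5 -0.2  3.5] open -0.0
```

View pics/wrist3.png

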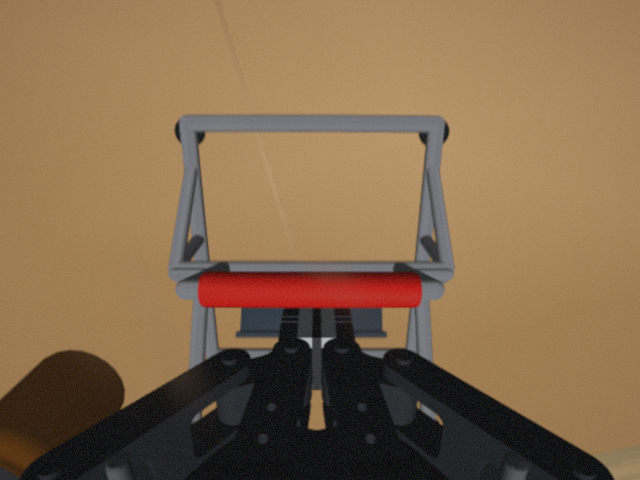

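Bar swung ~30°, tip rides a bit high; go lower while pulling on.

Request:
servo_tool(steps="0.6 -0.1 1 0 0 0 -1; 1 -0.1 0.6 0 0 0 -1; 1.2 0 0.4 0 0 0 -1; 1.2 0 0.4 0 0 0 -1; 1.2 0 0.5 0 0 0 -1; 1.2 0 0.3 0 0 0 -1")

```text
time: 4.85
tool_pos: [0.5587, 0.1938, 0.0593]
tool_rot: [[-0.976, 0.214, 0.048], [0.215, 0.977, 0.004], [-0.046, 0.014, -0.999]]
ft_force: [82.0, -17.2, -39.8]
opening: -0.002
```

```bash
python3 -c "
from h import *
to(S(-84,0,70),down(ST[2]))
from station import *
p=snapshot('wrist');cv2.imwrite('pics/wrist4.png',p['image'])"
```

```text
t 4.85 pos [0.5587 0.1938 0.0593] shift cm [ 1.42  0.14 -1.13] rot [ 0.014  0.046 -0.009] F [ 82.  -17.2 -39.8] open -0.002
```

View pics/wrist4.png

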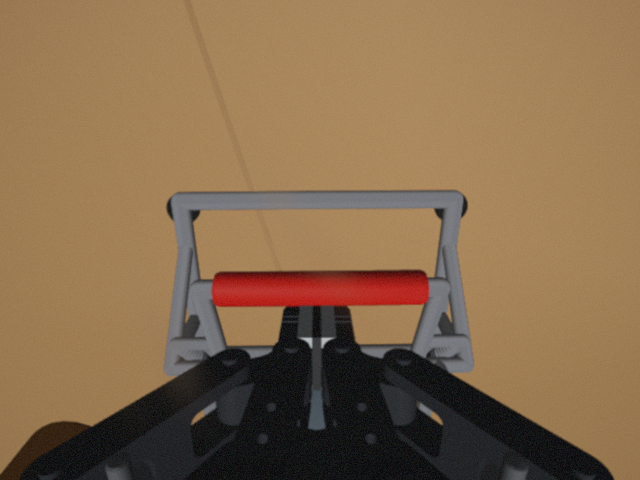

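The force (+x 82 N) says the bar is near the rear of its arc and I'm pressing on it radially, jamming it. Back off slightly so it can snap down.

Request:
servo_tool(steps="-0.6 0 0 0 0 0 -1; -0.6 0 0 0 0 0 -1")

```text
time: 5.1
tool_pos: [0.5589, 0.1936, 0.0577]
tool_rot: [[-0.977, 0.213, 0.026], [0.213, 0.977, 0.002], [-0.025, 0.007, -1.0]]
ft_force: [28.1, -3.3, -15.2]
opening: -0.002
```

```bash
python3 -c "
from h import *
to(S(-84,0,70),down(ST[2]))
from station import *
p=snapshot('wrist');cv2.imwrite('pics/wrist5.png',p['image'])"
```

```text
t 5.1 pos [0.5589 0.1936 0.0577] shift cm [ 1.46  0.15 -1.27] rot [ 0.007  0.025 -0.008] F [ 28.1  -3.3 -15.2] open -0.002
```

View pics/wrist5.png

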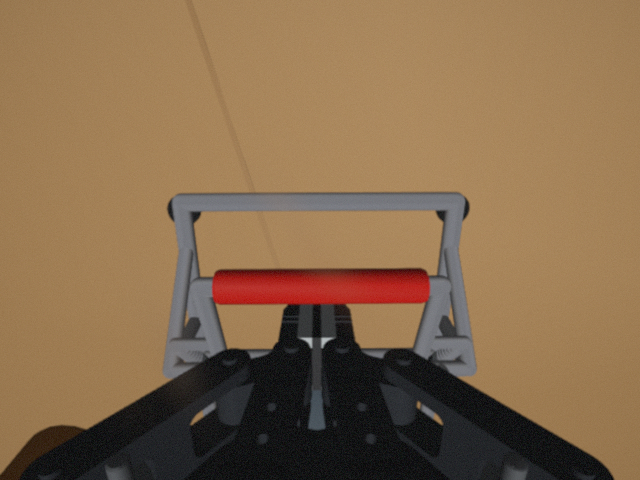

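Request:
servo_tool(steps="-0.6 0 -0.2 0 0 0 -1; -0.3 0 -0.3 0 0 0 -1; 0 0 0 0 0 0 -1")

```text
time: 5.45
tool_pos: [0.5601, 0.1933, 0.0606]
tool_rot: [[-0.978, 0.209, 0.013], [0.209, 0.978, 0.001], [-0.013, 0.003, -1.0]]
ft_force: [24.2, -3.7, -14.9]
opening: 0.004
```

```bash
python3 -c "
from h import *
to(S(-84,0,70),down(ST[2]))
from station import *
p=snapshot('wrist');cv2.imwrite('pics/wrist6.png',p['image'])
p=snapshot('scene');cv2.imwrite('pics/scene6.png',p['image'])"
```

```text
t 5.45 pos [0.5601 0.1933 0.0606] shift cm [ 1.61  0.15 -0.96] rot [ 0.003  0.013 -0.004] F [ 24.2  -3.7 -14.9] open 0.004
```

View pics/wrist6.png

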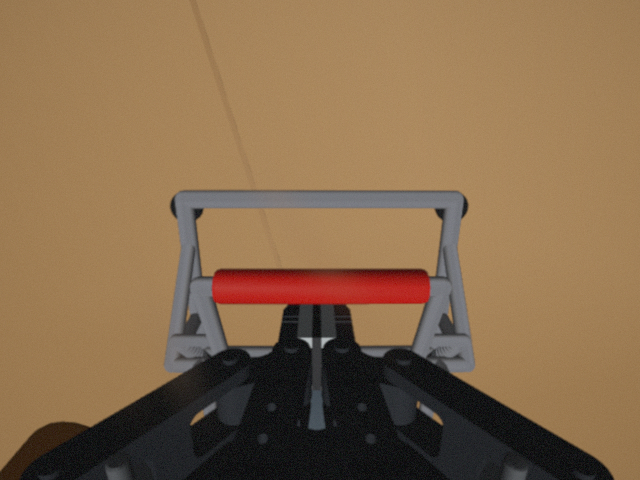

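View pics/scene6.png

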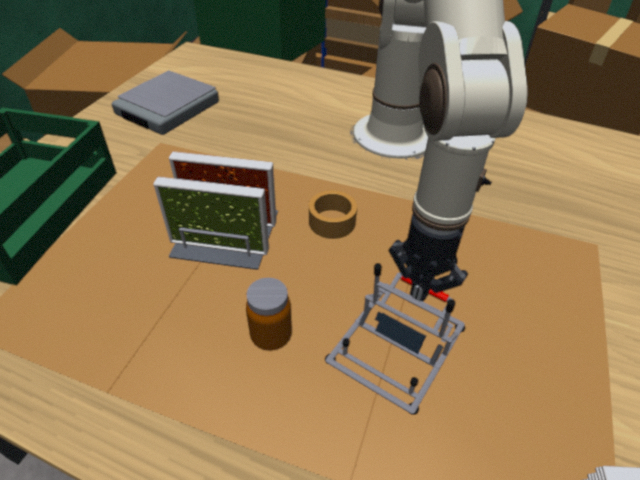

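Request:
servo_tool(steps="-0.7 0 0 0 0 0 -1; -0.7 0 0 0 0 0 -1; 0 0 0 0 0 0 -1")

```text
time: 5.85
tool_pos: [0.5633, 0.1937, 0.059]
tool_rot: [[-0.979, 0.205, -0.005], [0.205, 0.979, -0.0], [0.004, -0.001, -1.0]]
ft_force: [-2.4, 1.6, -0.3]
opening: -0.001
```

```bash
python3 -c "
from h import *
to(S(-84,0,70),down(ST[2]))
from station import *
p=snapshot('wrist');cv2.imwrite('pics/wrist7.png',p['image'])
p=snapshot('scene');cv2.imwrite('pics/scene7.png',cv2.resize(p['image'][240:430,310:490],None,fx=4,fy=4)[:600])"
```

```text
t 5.85 pos [0.5633 0.1937 0.059 ] shift cm [ 1.93  0.05 -1.09] rot [-0.001 -0.004  0.001] F [-2.4  1.6 -0.3] open -0.001
```

View pics/wrist7.png

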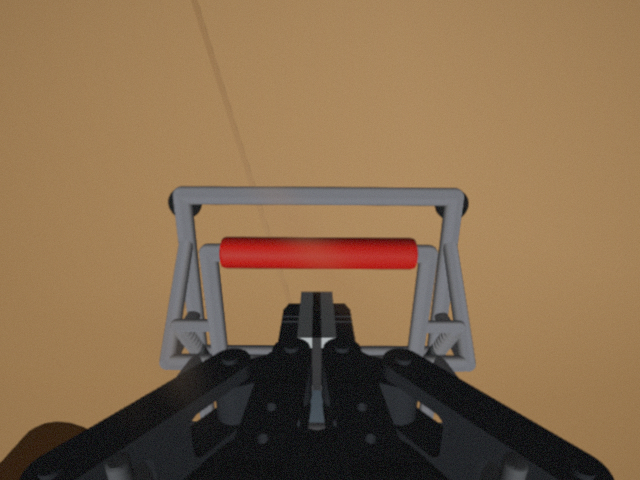

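View pics/scene7.png

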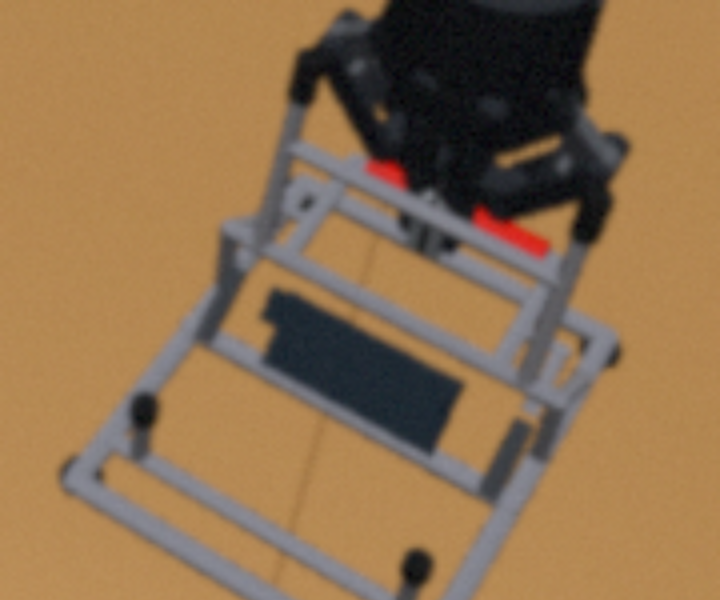

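Bar is now clear and dropping; the prongs/cross rod rest on the gripper. Ease back and lift away.

Request:
servo_tool(steps="0.6 0 -0.4 0 0 0 -1; 0.6 0 -0.8 0 0 0 -1; 0.2 0 -2 0 0 0 -1; 0 0 -3.5 0 0 0 -1; 0 0 -5 0 0 0 -1; 0 0 -5 0 0 0 -1")

```text
time: 6.55
tool_pos: [0.5518, 0.1957, 0.2298]
tool_rot: [[-0.979, 0.205, 0.001], [0.205, 0.979, -0.0], [-0.001, -0.0, -1.0]]
ft_force: [0.4, -0.8, -0.1]
opening: -0.002
```

```bash
python3 -c "
from h import *
to(S(-84,0,70),down(ST[2]))
from station import *
p=snapshot('wrist');cv2.imwrite('pics/wrist8.png',p['image'])
p=snapshot('scene');cv2.imwrite('pics/scene8.png',cv2.resize(p['image'][240:390,310:490],None,fx=4,fy=4))"
```

```text
t 6.55 pos [0.5518 0.1957 0.2298] shift cm [ 0.77  0.09 15.98] rot [-0.     0.001  0.001] F [ 0.4 -0.8 -0.1] open -0.002
```

View pics/wrist8.png

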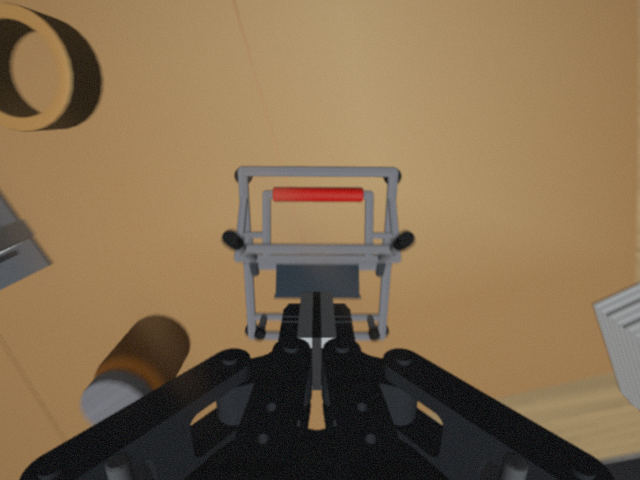

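View pics/scene8.png

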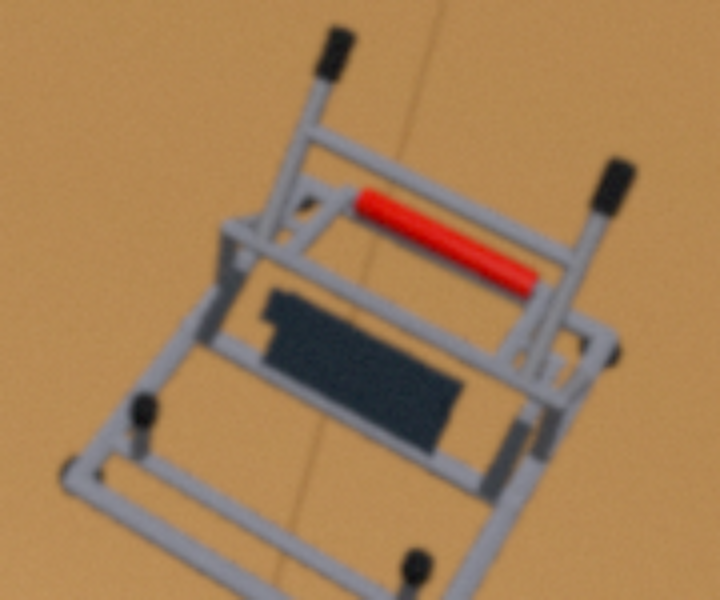

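Prongs up and back, bar at the rear and low. Fit the opened pose and angle from wrist + scene pixels.

Run:
```python
from h import *
from station import *
p=snapshot("wrist")
CAM["wrist"]=dict(f=p["fx"],c=(p["cx"],p["cy"]),D=p["D"],R=np.array(p["R"]),t=np.array(p["t"]))
def pts(th):
    a=np.radians(75)+th;b=th
    A=[-30+60*np.cos(a),50+60*np.sin(a)];B=[-30+55*np.cos(b),50+55*np.sin(b)];C=[-30+93*np.cos(b),50+93*np.sin(b)]
    return np.array([[A[0],42,A[1]],[A[0],-42,A[1]],[B[0],56,B[1]],[B[0],-56,B[1]],[C[0],60,C[1]],[C[0],-60,C[1]]])/1000
sc=[(443.7,311.2),(400,290),(453,305),(387.5,272.5),(465.5,280.5),(395,247.5)]
wr=[(363,194),(273,194),(392,250),(245,250),(403,239),(232,238)]
def f(q,u):
    P=T(*q[:3],pts(q[3]));o=[]
    if "w" in u:o.append((proj("wrist",P)-wr).ravel())
    if "s" in u:o.append((proj("scene",P)-sc).ravel())
    return np.concatenate(o)
for u in("w","s","ws"):
    s=least_squares(f,[.627,.181,-.207,2.0],args=(u,));print(u,s.x.round(4),s.fun.round(1))
```

```text
w [ 0.6375  0.1835 -0.2128  2.0834] [-2.1  0.1  0.7 -0.3 -6.6 -2.3  5.3 -2.6 -1.9  1.3  4.   1.9]
s [ 0.6251  0.1826 -0.2048  2.131 ] [-0.4  0.1 -0.7 -0.6 -0.3 -2.4  1.7 -0.8 -0.6  1.7  0.3  2.3]
ws [ 0.6342  0.1839 -0.2104  2.0515] [-2.3 -3.5 -0.2 -3.6 -6.8 -4.1  4.4 -4.  -2.1  0.8  2.8  1.8  0.2  2.5
 -0.5  1.3 -1.2  3.3  0.1  3.9 -1.7  7.6 -1.8  7.1]
```

Run:
```python
from h import *
from station import *
p=snapshot("wrist")
im=p['image'].astype(int);m=((im[...,2]>120)&(im[...,1]<60)&(im[...,0]<60))
ys,xs=np.nonzero(m);print(xs.min(),xs.max(),ys.min(),ys.max())
CAM["wrist"]=dict(f=p["fx"],c=(p["cx"],p["cy"]),D=p["D"],R=np.array(p["R"]),t=np.array(p["t"]))
cv2.imwrite("pics/w9.png",cv2.resize(p["image"][150:350,210:420],None,fx=3.8,fy=3))
M=np.array([[-88,42,34],[-88,-42,34],[-77,60,130],[-77,-60,130],[-95+4,75,6],[-91,-75,6]])/1000
wr=[(xs.max()+1,ys.mean()),(xs.min(),ys.mean()),(403,239),(232,238)]
s=least_squares(lambda q:(proj("wrist",T(*q,M[:4]))-wr).ravel(),[.627,.18,-.2]);print(s.x,s.fun.round(1))
print(proj("wrist",T(*s.x,M)).round(0).tolist())
P=np.array([[-57.5,60,97.6],[-57.5,-60,97.6],[-30,60,50],[4,40,58],[4,-40,58],[-22,40,43],[-22,-40,43],[-1,40,70],[-1,-40,70]])/1000
print(proj("wrist",T(*s.x,P)).round(0).tolist())
```

```text
272 358 181 193
[ 0.63139341  0.18190407 -0.21241899] [ 1.3  4.8  0.2  4.5 -2.2 -4.   1.  -3.5]
[[360.0, 192.0], [272.0, 191.0], [401.0, 235.0], [233.0, 235.0], [389.0, 183.0], [243.0, 182.0]]
[[390.0, 245.0], [243.0, 244.0], [378.0, 254.0], [357.0, 290.0], [275.0, 289.0], [356.0, 259.0], [276.0, 259.0], [359.0, 291.0], [273.0, 291.0]]
```

View pics/w9.png

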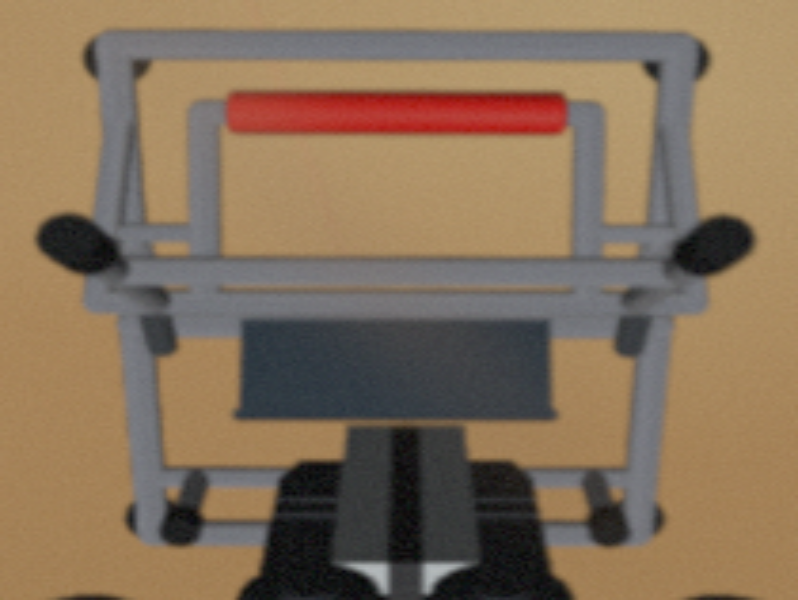

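Run:
```python
from h import *
from station import *
p=snapshot("wrist");print(observe()["tool_pos"])
CAM["wrist"]=dict(f=p["fx"],c=(p["cx"],p["cy"]),D=p["D"],R=np.array(p["R"]),t=np.array(p["t"]))
M=np.array([[-88,42,34],[-88,-42,34],[-77,60,130],[-77,-60,130],[-57.5,56,97.6],[-57.5,-56,97.6],[-1,40,70],[-1,-40,70],[-22,40,43],[-22,-40,43]])/1000
wr=[(359,187),(272,187),(398.2,231),(229.7,231),(390,240),(239,240),(356.3,288),(272,288),(354.2,256.7),(273.7,256.7)]
s=least_squares(lambda q:(proj("wrist",T(*q,M))-wr).ravel(),[.627,.18,-.2]);print(s.x,s.fun.round(1).reshape(-1,2).tolist())
```

```text
[0.55214239 0.19577423 0.22814505]
[ 0.62420343  0.18007002 -0.21126334] [[0.1, 0.8], [-2.0, 0.5], [1.4, -0.9], [-0.6, -1.3], [-6.1, 0.9], [5.8, 0.5], [1.2, 0.3], [-0.9, 0.1], [1.1, -0.3], [-0.2, -0.5]]
```

Wrist fit residuals ~1 px with the fully-open model, so the stand is open (≈2.09 rad). Now plan the tray grasp.

```bash
sed -i 's/^ST=.*/ST=(.6255,.1808,-.209)/' h.py
cat >> h.py <<'E'
def grip(yaw,tilt=0,sg=1): # tool y = sg*frame x, z=-frame z
    F=Rz(yaw)@Ry(-tilt); y=sg*F[:,0]; z=-F[:,2]; return np.c_[np.cross(y,z),y,z]
E
python3 -c "
from h import *
from station import *
print(observe()['qpos'].round(2))
for sg in(1,-1): to([.462,-.225,.228],grip(.228,0,sg))"
```

```text
[-0.19  0.37 -0.26  1.73  0.11  1.06  0.89]
t 6.8 pos [0.5521 0.1958 0.2281] shift cm [  0.18 -43.03   0.  ] rot [1.000e-03 2.000e-03 1.136e+00] F [-0.2  0.2  0.2] open 0.001
t 6.8 pos [0.5521 0.1958 0.2281] shift cm [  0.18 -43.03   0.  ] rot [-2.000e-03  2.000e-03 -2.006e+00] F [-0.2  0.2  0.2] open 0.001
```

Request:
servo_tool(steps="0 -3 0 0 0 0 0.2; 0 -5 0 0 0 0 0.2; 0 -5 0 0 0 0 0.2; 0 -5 0 0 0 0 0.2; 0 -5 0 0 0 0 0.2; 0 -5 0 0 0 0 0.2; 0 -5 0 0 0 0 0.2; 0 -5 0 0 0 0 0.2")

```text
time: 7.6
tool_pos: [0.472, -0.1774, 0.2257]
tool_rot: [[-0.979, 0.205, -0.003], [0.205, 0.979, 0.001], [0.003, 0.0, -1.0]]
ft_force: [1.6, 1.0, 0.1]
opening: 0.601
```

Request:
servo_tool(steps="0 -3 0 0 0 0 0.2; 0 -2 0 0 0 0.142 0.2; 0 0 0 0 0 0.142 0.2; 0 0 0 0 0 0.142 0.2; 0 0 0 0 0 0.142 0.2; 0 0 0 0 0 0.142 0.2; 0 0 0 0 0 0.142 0.2; 0 0 0 0 0 0.142 0.2")

```text
time: 8.4
tool_pos: [0.4623, -0.2244, 0.2253]
tool_rot: [[-0.356, 0.934, -0.004], [0.934, 0.356, 0.001], [0.002, -0.003, -1.0]]
ft_force: [-0.0, 0.8, -0.2]
opening: 0.597
```

Request:
servo_tool(steps="0 0 0 0 0 0.142 0.2; 0 0 0 0 0 0 0.2")

```text
time: 8.6
tool_pos: [0.4625, -0.2244, 0.2256]
tool_rot: [[-0.225, 0.974, -0.003], [0.974, 0.225, 0.001], [0.001, -0.003, -1.0]]
ft_force: [-0.1, -0.4, 0.1]
opening: 0.6
```

```bash
python3 -c "
from h import *
from station import *
to([.462,-.225,.132],grip(.228,0,1))
p=snapshot('wrist');cv2.imwrite('pics/wrist10.png',p['image']);np.save('w10.npy',dict(p),allow_pickle=True)"
```

```text
t 8.6 pos [ 0.4625 -0.2244  0.2256] shift cm [-0.06 -0.03  9.36] rot [-0.003 -0.001 -0.001] F [-0.1 -0.4  0.1] open 0.6
```

View pics/wrist10.png

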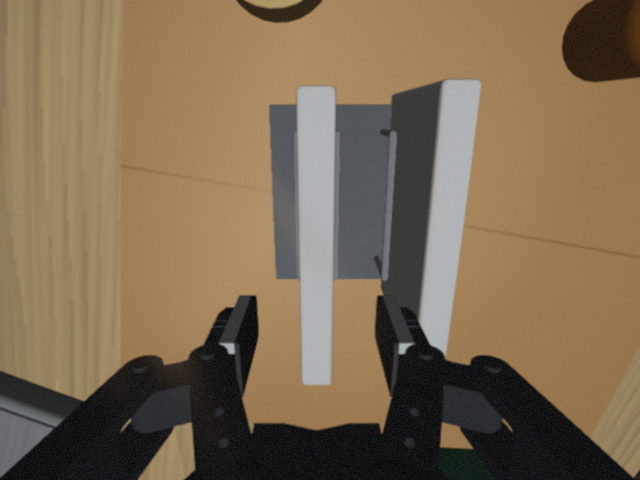

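Wrist view: wanted tray's top edge runs from (317,88) to (317,385), straight and centred between the pads (255…378); the green tray to the right stays outside the fingers.

```bash
python3 -c "
from h import *
p=np.load('w10.npy',allow_pickle=True).item()
c=[ray(p,q,.156) for q in [(298.5,88),(335.5,88),(304,384.5),(331,384.5)]]
a=(c[0]+c[1])/2;b=(c[2]+c[3])/2;print(c);print('ctr',(a+b)/2,'len',np.linalg.norm(a-b),'dir',np.arctan2(-(a-b)[0],(a-b)[1]))
to(np.r_[((a+b)/2)[:2],.131],grip(.228,0,1))
"
```

```text
[array([ 0.43133818, -0.1329174 ,  0.156     ]), array([ 0.45105238, -0.12838066,  0.156     ]), array([ 0.47659041, -0.32546403,  0.156     ]), array([ 0.49550671, -0.32106239,  0.156     ])]
ctr [ 0.46362192 -0.22695612  0.156     ] len 0.19776763976278464 dir 0.22878860365623532
t 8.65 pos [ 0.4627 -0.2244  0.2258] shift cm [-0.28  0.05  9.48] rot [-0.003 -0.001  0.003] F [-0.3  0.1  0.1] open 0.598
```

Request:
servo_tool(steps="-0.25 0 3 0 0 0 0.2; 0 0 4 0 0 0 0.2; 0 0 2.4 0 0 0 0.2; 0 0 0 0 0 0 0.2; 0 0 0 0 0 0 0.2")

```text
time: 9.15
tool_pos: [0.4639, -0.2271, 0.133]
tool_rot: [[-0.228, 0.974, -0.002], [0.974, 0.228, 0.001], [0.001, -0.001, -1.0]]
ft_force: [0.4, -0.1, 0.7]
opening: 0.601
```

```bash
python3 -c "
from h import *
to([.4636,-.227,.131],grip(.2288,0,1))"
```

```text
t 9.15 pos [ 0.4639 -0.2271  0.133 ] shift cm [ 0.02 -0.03  0.2 ] rot [-0.001 -0.001  0.001] F [ 0.4 -0.1  0.7] open 0.601
```

Request:
servo_tool(steps="0 0 0.1 0 0 0 -1; 0 0 0 0 0 0 -1; 0 0 0 0 0 0 -1; 0 0 0 0 0 0 -1; 0 0 0 0 0 0 -1; 0 0 0 0 0 0 -1", newtons=60)

```text
time: 9.75
tool_pos: [0.4654, -0.2278, 0.1339]
tool_rot: [[-0.226, 0.974, 0.002], [0.974, 0.226, -0.001], [-0.002, 0.002, -1.0]]
ft_force: [-1.2, 0.2, 6.1]
opening: 0.241
```

Request:
servo_tool(steps="0 0 -1 0 0 0 -1; 0 0 -2 0 0 0 -1; 0 0 -3 0 0 0 -1; 0 0 -4 0 0 0 -1; 0 0 -4 0 0 0 -1; 0 0 -4 0 0 0 -1; 0 0 -2 0 0 0 -1; 0 0 0 0 0 0 -1")

```text
time: 10.55
tool_pos: [0.4659, -0.2279, 0.3361]
tool_rot: [[-0.226, 0.974, 0.006], [0.974, 0.226, -0.002], [-0.004, 0.006, -1.0]]
ft_force: [0.5, -0.5, -3.9]
opening: 0.239
```

```bash
python3 -c "
from h import *
from station import *
print(observe()['qpos'].round(2))
to(S(-90,0,330),grip(ST[2],0,1))
p=snapshot('wrist');cv2.imwrite('pics/wrist11.png',p['image'])
p=snapshot('scene');cv2.imwrite('pics/scene11.png',p['image'])"
```

```text
[ 0.28  0.14  0.14  1.76 -0.02  1.23  0.65]
t 10.55 pos [ 0.4659 -0.2279  0.3361] shift cm [40.01 16.64  0.55] rot [0.006 0.002 0.437] F [ 0.5 -0.5 -3.9] open 0.239
```

View pics/scene11.png

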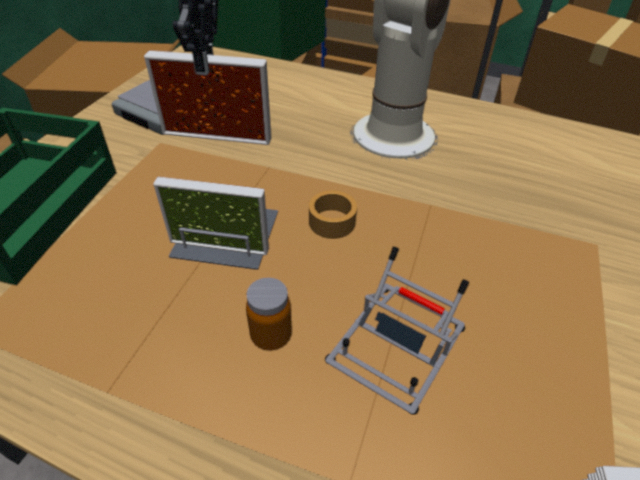

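View pics/wrist11.png

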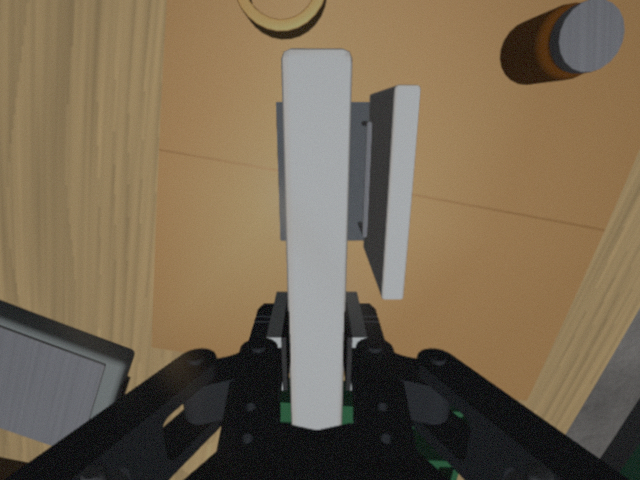

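Tray is gripped and clear; seed side toward +x. Carry high over to the stand.

```bash
python3 -c "
from h import *
to(S(-113,0,335),grip(ST[2],0,1))"
```

```text
t 10.65 pos [ 0.4638 -0.2269  0.3316] shift cm [40.83 14.74 -0.32] rot [-0.001 -0.     0.437] F [-0.3  0.3 -4.1] open 0.242
```

Request:
servo_tool(steps="1.4 0.5 0 0 0 0 -1; 2.8 1 0 0 0 0 -1; 3.7 1.34 0 0 0 0 -1; 4.1 1.5 -0.1 0 0 0 -1; 4.1 1.5 -0.1 0 0 0 -1; 4.1 1.5 -0.1 0 0 0 -1; 4.1 1.5 0 0 0 0 -1; 4.1 1.5 0 0 0 0 -1")

```text
time: 11.45
tool_pos: [0.4994, 0.0743, 0.3328]
tool_rot: [[-0.226, 0.974, -0.004], [0.974, 0.226, -0.001], [0.0, -0.004, -1.0]]
ft_force: [0.7, 0.7, -3.8]
opening: 0.244
```

Request:
servo_tool(steps="4.1 1.5 0 0 0 0 -1; 3.5 1.2 0 0 0 0 -1; 2.6 0.9 0 0 0 0 -1; 1.6 0.6 0 0 0 0.06 -1; 0.7 0.2 0 0 0 0.1 -1; 0 0 0 0 0 0.1 -1; 0 0 0 0 0 0.1 -1; 0 0 0 0 0 0.077 -1")

```text
time: 12.25
tool_pos: [0.5144, 0.204, 0.3321]
tool_rot: [[0.211, 0.978, -0.005], [0.978, -0.211, -0.002], [-0.003, -0.005, -1.0]]
ft_force: [0.6, -0.5, -3.7]
opening: 0.245
```

```bash
python3 -c "
from h import *
from station import *
to(S(-113,0,300),grip(ST[2],np.pi/6,1))
p=snapshot('scene');cv2.imwrite('pics/scene12.png',p['image'])"
```

```text
t 12.25 pos [0.5144 0.204  0.3321] shift cm [0.04 0.06 3.21] rot [-0.528  0.004 -0.002] F [ 0.6 -0.5 -3.7] open 0.245
```

View pics/scene12.png

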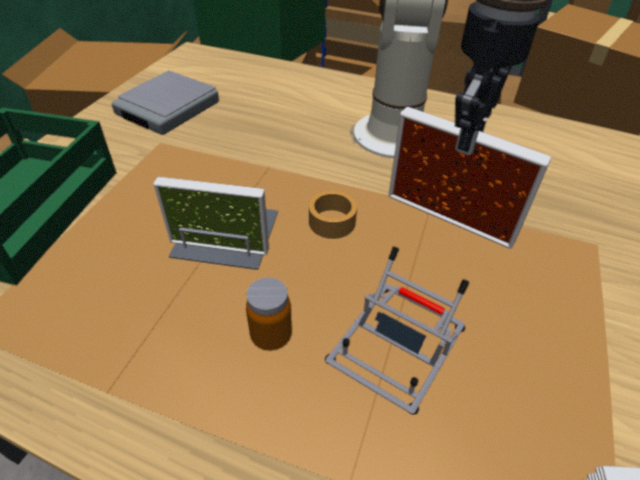

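Request:
servo_tool(steps="0 0 0 -0.11 0 0 -1; 0 0 0 -0.12 0 0 -1; 0 0 0 -0.12 0 0 -1; 0 0 0 -0.1 0 0 -1; 0 0 0 -0.076 0 0 -1; 0 0 0 0 0 0 -1")

```text
time: 12.9
tool_pos: [0.5123, 0.2045, 0.3317]
tool_rot: [[0.203, 0.849, 0.487], [0.979, -0.173, -0.105], [-0.005, 0.499, -0.867]]
ft_force: [-0.6, 0.4, -4.1]
opening: 0.242
```

```bash
python3 -c "
from h import *
from station import *
to(S(-113,0,231),grip(ST[2],np.pi/6,1))
p=snapshot('wrist');cv2.imwrite('pics/wrist13.png',p['image'])
p=snapshot('scene');cv2.imwrite('pics/scene13.png',p['image'])"
```

```text
t 12.9 pos [0.5123 0.2045 0.3317] shift cm [ 0.08 -4.79  8.86] rot [-0.002  0.002  0.007] F [-0.6  0.4 -4.1] open 0.242
```

View pics/scene13.png

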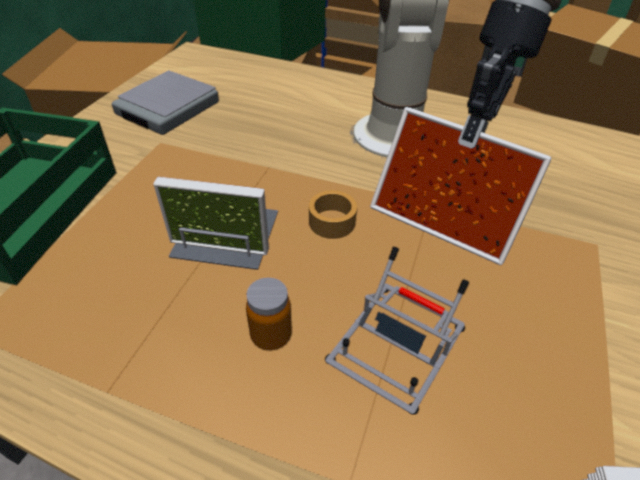

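View pics/wrist13.png

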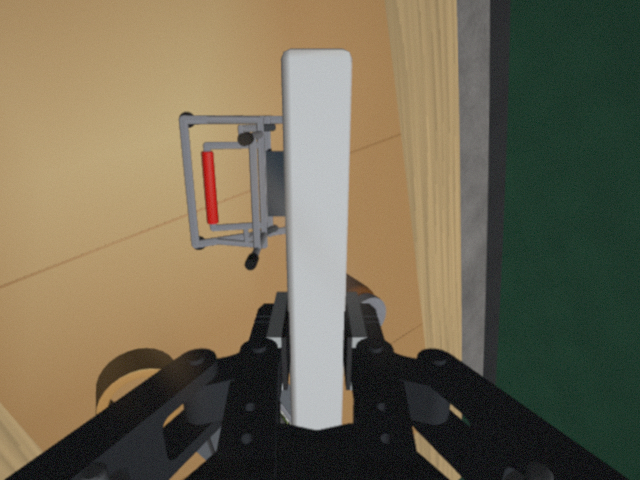

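Request:
servo_tool(steps="0 -1.6 0 0 0 0 -1; 0 -1.6 0 0 0 0.004 -1; 0.1 -1.6 0 0 0 0 -1; 0 0 2 0 0 0 -1; 0 0 2 0 0 0 -1; 0 0 1.5 0 0 0 -1; 0 0 0 0 0 0 -1; 0 0 0 0 0 0 -1")

```text
time: 13.8
tool_pos: [0.5029, 0.208, 0.2633]
tool_rot: [[0.212, 0.846, 0.49], [0.977, -0.184, -0.105], [0.001, 0.501, -0.865]]
ft_force: [0.2, 1.1, -3.0]
opening: 0.242
```

```bash
python3 -c "
from h import *
from station import *
to(S(-113,0,231),grip(ST[2],np.pi/6,1))
for n in('scene','wrist'):
  p=snapshot(n);cv2.imwrite('pics/%s14.png'%n,p['image'])"
```

```text
t 13.8 pos [0.5029 0.208  0.2633] shift cm [-0.12 -0.53  3.43] rot [ 0.001  0.001 -0.005] F [ 0.2  1.1 -3. ] open 0.242
```

View pics/scene14.png

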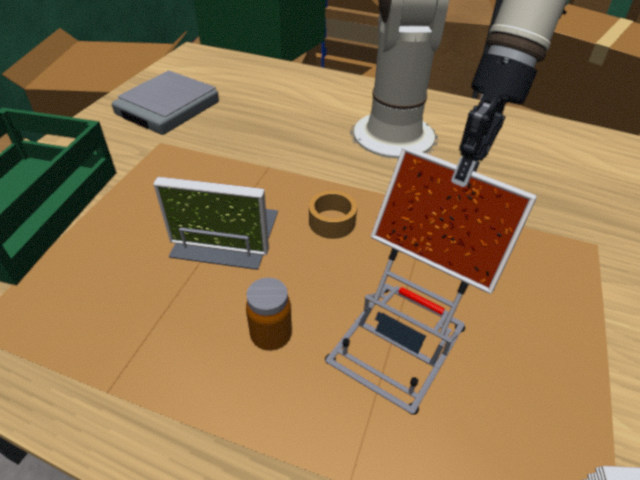

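View pics/wrist14.png

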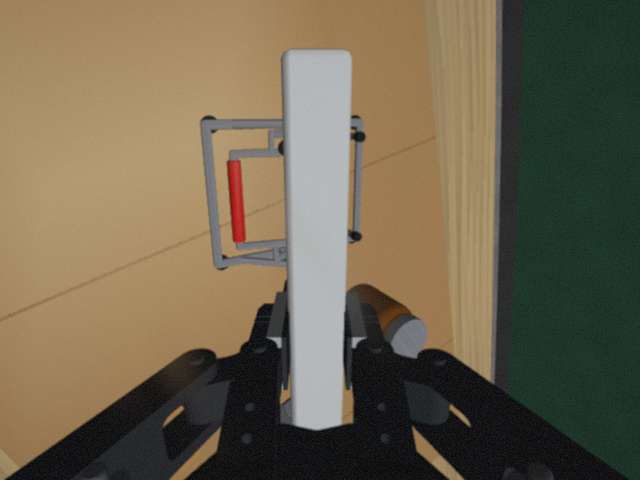

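Request:
servo_tool(steps="-0.1 -0.3 0 0 0 -0.004 -1; 0 -0.2 0.5 0 0 0 -1; 0 0 1 0 0 0 -1; 0 0 1 0 0 0 -1; 0 0 1 0 0 0 -1; 0 0 0 0 0 0 -1; 0 0 0 0 0 0 -1")

```text
time: 14.6
tool_pos: [0.5153, 0.2044, 0.2302]
tool_rot: [[0.208, 0.847, 0.49], [0.978, -0.179, -0.105], [-0.001, 0.501, -0.865]]
ft_force: [0.1, 0.2, -3.0]
opening: 0.242
```

```bash
python3 -c "
from h import *
from station import *
to(S(-113,0,231),grip(ST[2],np.pi/6,1))
for n in('scene','wrist'):
  p=snapshot(n)
  cv2.imwrite('pics/%s15.png'%n,cv2.resize(p['image'][130:430,310:560],None,fx=2.5,fy=2) if n=='scene' else p['image'])"
```

```text
t 14.6 pos [0.5153 0.2044 0.2302] shift cm [-0.02  0.02 -0.09] rot [0.001 0.001 0.   ] F [ 0.1  0.2 -3. ] open 0.242
```

View pics/scene15.png

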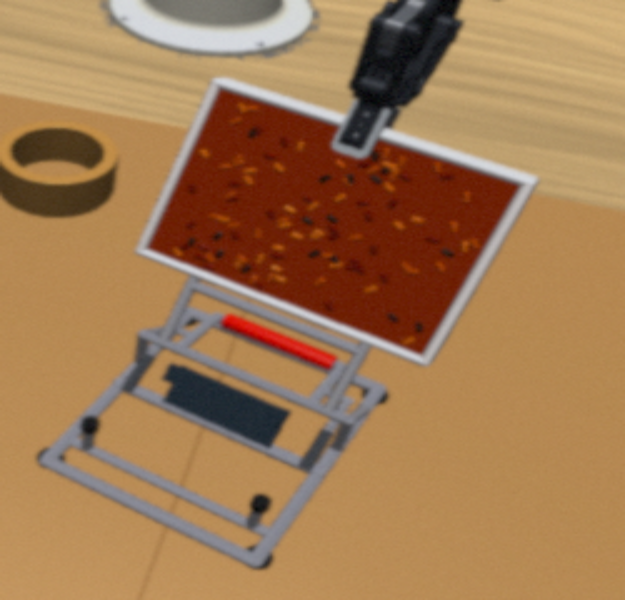

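View pics/wrist15.png

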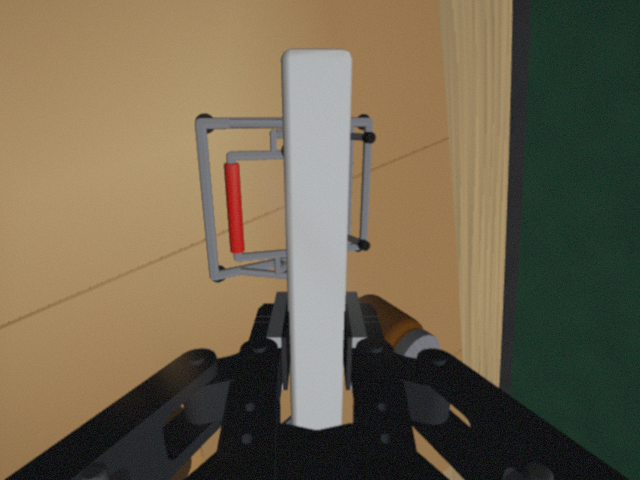

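```bash
python3 -c "
from h import *
from station import observe
o=observe();R=o['tool_rot'];p=o['tool_pos']
# tray pts in tool frame: x=tray y, y=tray x(n), z=-up ; centre z +53
pts=[p+R@np.array([a,.011,b]) for a,b in((-.1,.128),(.1,.128),(-.1,-.022),(.1,-.022))]
print(proj('scene',pts).round(1), 'obs bottom (365.2,256),(480.8,311) top (397,170.5),(525,220)')
print(proj('scene',[S(-30,60,50),S(-30,-60,50),S(-57.5,56,97.6),S(-57.5,-56,97.6),S(-1,40,70),S(-1,-40,70)]).round(1))
"
```

```text
[[360.6 255.7]
 [478.9 313.4]
 [392.8 166.8]
 [523.  218.7]] obs bottom (365.2,256),(480.8,311) top (397,170.5),(525,220)
[[440.2 333.9]
 [374.5 299.7]
 [451.3 303. ]
 [387.8 271.8]
 [423.1 333.4]
 [377.6 309.4]]
```

```bash
python3 -c "
from h import *
from station import *
p=snapshot('wrist');o=observe();R=o['tool_rot'];tp=o['tool_pos']
Rc=np.array(p['R'])@R; tc=np.array(p['R'])@tp+np.array(p['t'])
K=np.array([[p['fx'],0,p['cx']],[0,p['fy'],p['cy']],[0,0,1.]])
for z in(-.022,-.019,-.025):
  for uv in((317,48.5),(316,429)):
    n=cv2.undistortPoints(np.array([[uv]],float),K,np.array(p['D']))[0,0]
    C=-Rc.T@tc;d=Rc.T@np.r_[n,1];print(z,uv,(C+d*(z-C[2])/d[2]).round(4))
cv2.imwrite('pics/w16.png',cv2.resize(p['image'][20:470,260:380],None,fx=1.3,fy=1.3))
"
```

```text
-0.022 (317, 48.5) [ 0.101  0.001 -0.022]
-0.022 (316, 429) [-0.0467  0.0005 -0.022 ]
-0.019 (317, 48.5) [ 0.1015  0.001  -0.019 ]
-0.019 (316, 429) [-0.0499  0.0005 -0.019 ]
-0.025 (317, 48.5) [ 0.1005  0.001  -0.025 ]
-0.025 (316, 429) [-0.0435  0.0005 -0.025 ]
```

View pics/w16.png

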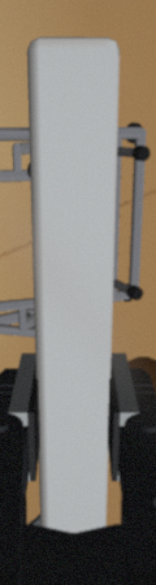

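Tray sits 1 mm toward +y in the grip, and the scene view hints the same direction; I'll shift −2 mm and lower.

Request:
servo_tool(steps="-0.2 0 0.5 0 0 0 -1; 0 0 1 0 0 0 -1; 0 0 1 0 0 0 -1; 0 0 1 0 0 0 -1; 0 0 1 0 0 0 -1; 0 0 0.5 0 0 0 -1; 0 0 0 0 0 0 -1")

```text
time: 15.45
tool_pos: [0.5394, 0.197, 0.1864]
tool_rot: [[0.208, 0.847, 0.49], [0.978, -0.179, -0.105], [-0.001, 0.501, -0.865]]
ft_force: [-0.6, -0.1, -2.4]
opening: 0.244
```

```bash
python3 -c "
from h import *
from station import *
to(S(-73,0,162),grip(ST[2],np.pi/6,1))
for n in('scene','wrist','top'):
  p=snapshot(n)
  cv2.imwrite('pics/%s17.png'%n,cv2.resize(p['image'][130:430,310:560],None,fx=2.5,fy=2) if n=='scene' else p['image'])"
```

```text
t 15.45 pos [0.5394 0.197  0.1864] shift cm [0.2  0.04 2.84] rot [0.001 0.001 0.   ] F [-0.6 -0.1 -2.4] open 0.244
```

View pics/scene17.png

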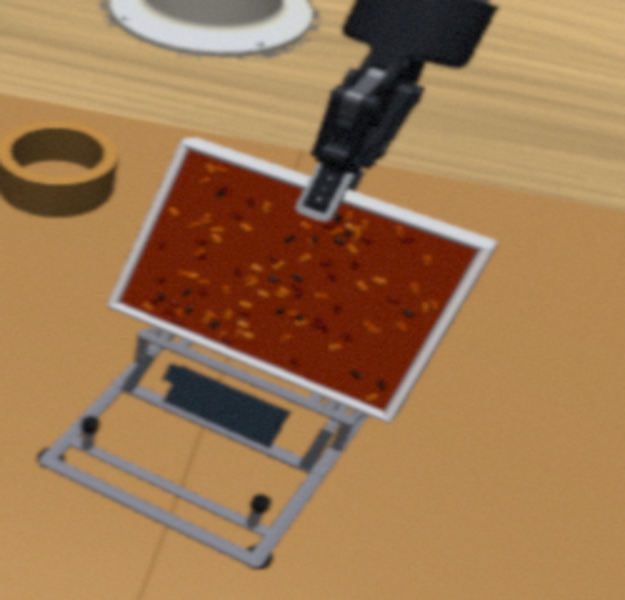

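View pics/top17.png

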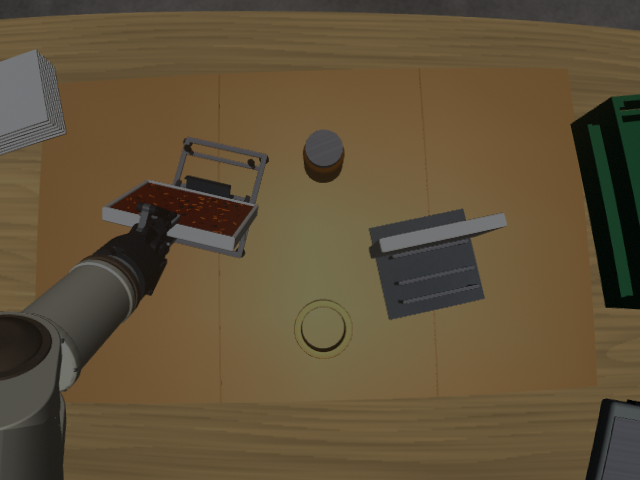

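Request:
servo_tool(steps="0 0 0.7 0 0 0 -1; 0 0 0.8 0 0 0 -1; 0 0 0.6 0 0 0 -1; 0 0 0.3 0 0 0 -1; 0 0 0 0 0 0 -1; 0 0 0 0 0 0 -1")

```text
time: 16.2
tool_pos: [0.5512, 0.1951, 0.1667]
tool_rot: [[0.207, 0.846, 0.491], [0.978, -0.179, -0.104], [-0.0, 0.502, -0.865]]
ft_force: [0.1, -0.5, -2.5]
opening: 0.241
```

```bash
python3 -c "
from h import *
from station import *
to(S(-73,0,162),grip(ST[2],np.pi/6,1))
for n in('scene',):
  p=snapshot(n)
  cv2.imwrite('pics/%s18.png'%n,cv2.resize(p['image'][130:430,310:560],None,fx=2.5,fy=2) if n=='scene' else p['image'])"
```

```text
t 16.2 pos [0.5512 0.1951 0.1667] shift cm [ 0.15 -0.01  0.54] rot [0.002 0.    0.   ] F [ 0.1 -0.5 -2.5] open 0.241
```

View pics/scene18.png

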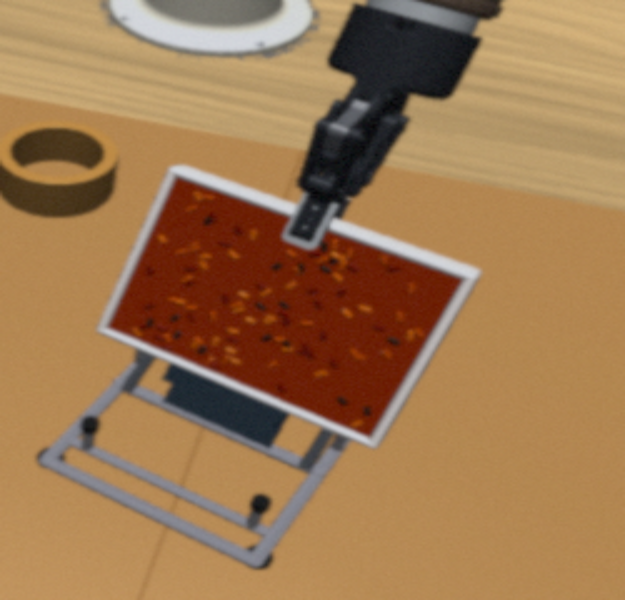

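```bash
python3 -c "
from h import *
from station import *
p=snapshot('scene')['image'];cv2.imwrite('pics/z18.png',cv2.resize(p[270:370,345:475],None,fx=6,fy=6,interpolation=cv2.INTER_CUBIC))
p=snapshot('top')['image'];cv2.imwrite('pics/zt18.png',cv2.resize(p[120:270,90:280],None,fx=4,fy=4,interpolation=cv2.INTER_CUBIC))
o=observe();R=o['tool_rot'];t=o['tool_pos']
for n in(.011,-.011): print('bottom edge in stand', [(Rz(-ST[2])@(t+R@np.array([x,n,.128])-np.r_[ST[:2],0])*1000).round(1) for x in(-.099,.001,.101)])
"
```

```text
bottom edge in stand [array([  -1.8, -100.2,   61.9]), array([-1.8, -0.2, 61.9]), array([-1.8, 99.8, 62. ])]
bottom edge in stand [array([ -20.8, -100.2,   50.9]), array([-20.8,  -0.2,  50.9]), array([-20.8,  99.8,  50.9])]
```

View pics/z18.png

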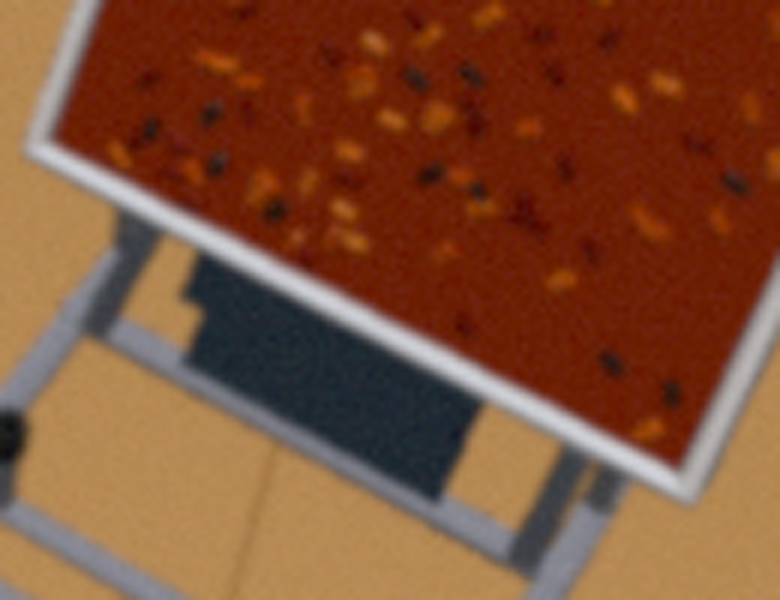

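View pics/zt18.png

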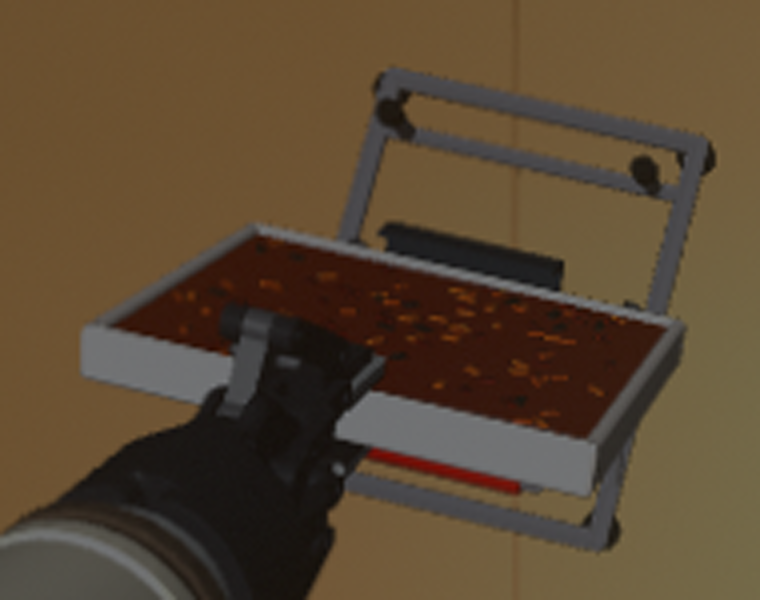

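```bash
python3 -c "
from h import *
for q in [(-22,-40,43),(4,-40,58),(-1,-40,70),(-1,40,70),(4,40,58),(-22,40,43),(4,-40,52),(-22,-40,37)]: print(q,proj('scene',S(*q)).round(1),proj('top',S(*q)).round(1))
from station import observe
o=observe();R=o['tool_rot'];t=o['tool_pos']
for n in(.011,-.011):
  for x in (-.099,.101):
    P=t+R@np.array([x,n,.128]);print(n,x,proj('scene',P).round(1),proj('top',P).round(1))
"
```

```text
(-22, -40, 43) [[382.1 310.9]] [[227.1 204.1]]
(4, -40, 58) [[375.3 316. ]] [[229.2 188.3]]
(-1, -40, 70) [[377.6 309.4]] [[227.2 189.6]]
(-1, 40, 70) [[423.1 333.4]] [[183.  179.5]]
(4, 40, 58) [[420.3 340.1]] [[185.6 178.4]]
(-22, 40, 43) [[425.8 333.9]] [[184.1 194.2]]
(4, -40, 52) [[374.9 318.2]] [[229.8 189. ]]
(-22, -40, 37) [[381.7 313. ]] [[227.7 204.7]]
0.011 -0.099 [[345.6 295.3]] [[261.5 198.6]]
0.011 0.101 [[458.3 355. ]] [[152.1 173.8]]
-0.011 -0.099 [[351.2 292.1]] [[259.7 210.3]]
-0.011 0.101 [[461.4 349.9]] [[151.3 185.4]]
```

Visuals hint the tray may sit a few mm further back / higher relative to the cradle than modelled (whole lip visible). Probe gently backwards to feel the prongs.

Request:
servo_tool(steps="0 -0.2 0 0 0 0 -1; 0 0 0 0 0 0 -1; 0 0 0 0 0 0 -1")

```text
time: 16.65
tool_pos: [0.55, 0.1954, 0.1664]
tool_rot: [[0.208, 0.845, 0.492], [0.978, -0.18, -0.104], [0.001, 0.503, -0.864]]
ft_force: [0.9, -0.8, -1.9]
opening: 0.247
```

Request:
servo_tool(steps="0 -0.2 0 0 0 0 -1; 0 0 0 0 0 0 -1; 0 0 0 0 0 0 -1")

```text
time: 16.95
tool_pos: [0.5491, 0.1957, 0.1659]
tool_rot: [[0.208, 0.845, 0.493], [0.978, -0.18, -0.104], [0.001, 0.504, -0.864]]
ft_force: [5.4, -0.9, 1.3]
opening: 0.242
```

```bash
python3 -c "
from h import *
from station import *
to(S(-73,0,162),grip(ST[2],np.pi/6,1));o=observe();print(o['tool_rot'].T@o['ft_force'],o['ft_torque'])"
```

```text
t 16.95 pos [0.5491 0.1957 0.1659] shift cm [0.13 0.22 0.58] rot [ 0.004 -0.001 -0.001] F [ 5.4 -0.9  1.3] open 0.242
[0.227126   5.36831699 1.62035218] [-0.25213533 -1.04549307 -0.16813828]
```

Prongs felt ~2 mm further forward than modelled. Back off 2 mm and lower to floor contact.

Request:
servo_tool(steps="0 0.25 0 0 0 0 -1; 0 0 0.3 0 0 0 -1; 0 0 0.2 0 0 0 -1; 0 0 0 0 0 0 -1; 0 0 0 0 0 0 -1")

```text
time: 17.45
tool_pos: [0.5524, 0.1948, 0.1614]
tool_rot: [[0.207, 0.846, 0.491], [0.978, -0.179, -0.104], [-0.0, 0.502, -0.865]]
ft_force: [4.4, -0.0, -3.2]
opening: 0.244
```

```bash
python3 -c "
from h import *
from station import *
to(S(-73,0,162),grip(ST[2],np.pi/6,1));o=observe();print(o['tool_rot'].T@o['ft_force'],o['ft_torque'])
p=snapshot('scene')['image'];cv2.imwrite('pics/z19.png',cv2.resize(p[270:370,345:475],None,fx=6,fy=6,interpolation=cv2.INTER_CUBIC))"
```

```text
t 17.45 pos [0.5524 0.1948 0.1614] shift cm [0.14 0.15 0.02] rot [ 0.002 -0.     0.   ] F [ 4.4 -0.  -3.2] open 0.244
[0.92152629 2.15563999 4.95092504] [ 0.24160748 -0.39351646 -0.07437782]
```

View pics/z19.png

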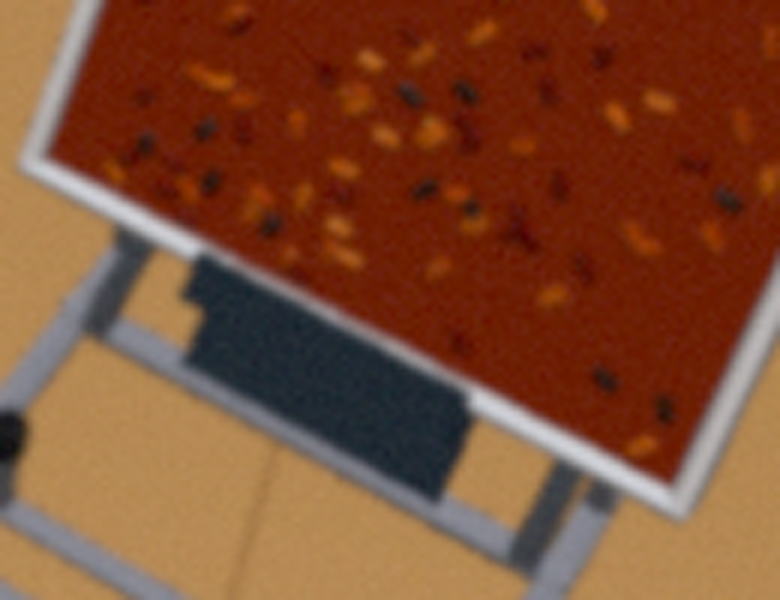

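The lip now hides the tray's bottom edge: it's inside the cradle. Check lateral centring in this view.

```bash
python3 -c "
from h import *
from station import *
o=observe();R=o['tool_rot'];t=o['tool_pos']
obsL=np.array([(197,257),(470,398)])/6+[345,270]; obsT=np.array([(22,163),(685,518)])/6+[345,270]
# fit lip shift (x,y) from obs, tray shift in-tool along x
lip=lambda d:proj('scene',T(ST[0]+d[0],ST[1]+d[1],ST[2],np.array([[-1,-40,70],[-1,40,70]])/1000))
s=least_squares(lambda d:(lip(d)-obsL).ravel(),[0,0],x_scale=.001);print('lip shift m',s.x.round(4),s.fun.round(1))
tr=lambda d:proj('scene',[t+R@np.array([a+d[0],.011,.128+d[1]]) for a in(-.1,.1)])
s2=least_squares(lambda d:(tr(d)-obsT).ravel(),[0,0],x_scale=.001);print('tray',s2.x.round(4),s2.fun.round(1))
c=t+R@np.array([s2.x[0],0,.128])
print('tray ctr in lip frame y mm',((Rz(-ST[2])@(c-np.array([ST[0]+s.x[0],ST[1]+s.x[1],0])))*1000).round(1))
p=snapshot('top');cv2.imwrite('pics/zt19.png',cv2.resize(p['image'][120:270,90:280],None,fx=4,fy=4,interpolation=cv2.INTER_CUBIC))
"
```

```text
lip shift m [0.0056 0.0019] [-0.1 -0.4  0.1  0.4]
tray [ 0.0045 -0.0036] [-1.2 -0.3  1.   0.3]
tray ctr in lip frame y mm [-15.2   0.1  50.8]
```

View pics/zt19.png

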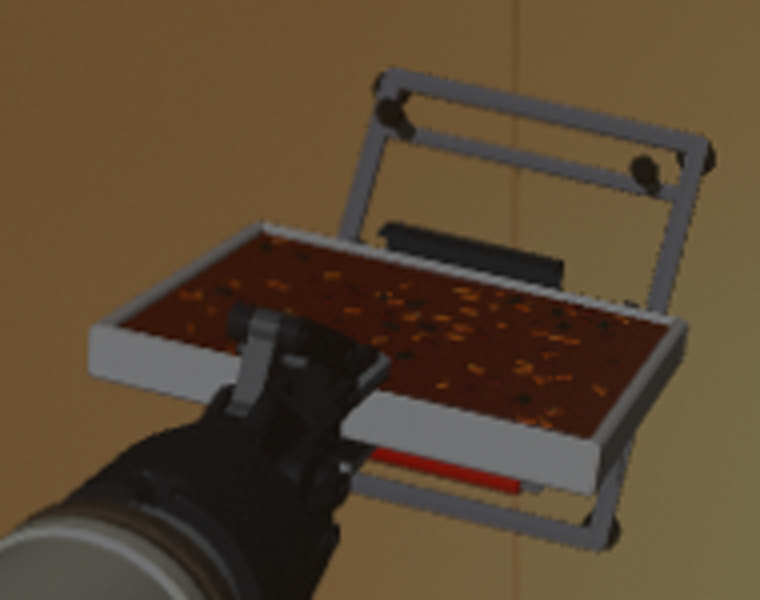

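Centred within ~0.5 mm. Lower the last millimetres until the floor is felt.

Request:
servo_tool(steps="0 0.1 0.2 0 0 0 -1; 0 0 0 0 0 0 -1; 0 0 0.1 0 0 0 -1; 0 0 0 0 0 0 -1")

```text
time: 17.95
tool_pos: [0.5538, 0.1951, 0.1603]
tool_rot: [[0.206, 0.846, 0.491], [0.978, -0.179, -0.104], [0.0, 0.502, -0.865]]
ft_force: [-9.4, -0.1, 10.9]
opening: 0.243
```

```bash
python3 -c "
from h import *
from station import *
to(S(-73,0,162),grip(ST[2],np.pi/6,1));o=observe();print(o['tool_rot'].T@o['ft_force'],o['ft_torque'])"
```

```text
t 17.95 pos [0.5538 0.1951 0.1603] shift cm [ 0.09  0.1  -0.15] rot [ 0.002 -0.001  0.001] F [-9.4 -0.1 10.9] open 0.243
[ -2.02271428  -2.50877638 -14.04635176] [-0.17927297  1.01853707 -0.31878258]
```

Floor felt (14 N). Ease the press, lean back, and release.

Request:
servo_tool(steps="0 -0.1 -0.1 0 0 0 -1; 0 0 0 0 0 0 -1; 0 0 0 0 0 0 -0.4; 0 0 0 0 0 0 -0.2; 0 0 0 0 0 0 0; 0 0 0 0 0 0 0; 0 0 0 0 0 0 0")

```text
time: 18.65
tool_pos: [0.5534, 0.1945, 0.1599]
tool_rot: [[0.207, 0.846, 0.491], [0.978, -0.179, -0.104], [-0.0, 0.502, -0.865]]
ft_force: [-0.8, -0.5, -0.4]
opening: 0.5
```

```bash
python3 -c "
from h import *
from station import *
to(S(-73,0,162),grip(ST[2],np.pi/6,1))
for n in('scene','wrist'):
  p=snapshot(n)
  cv2.imwrite('pics/%s20.png'%n,cv2.resize(p['image'][130:430,310:560],None,fx=2.5,fy=2) if n=='scene' else p['image'])"
```

```text
t 18.65 pos [0.5534 0.1945 0.1599] shift cm [ 0.15  0.14 -0.16] rot [0.002 0.    0.   ] F [-0.8 -0.5 -0.4] open 0.5
```

View pics/scene20.png

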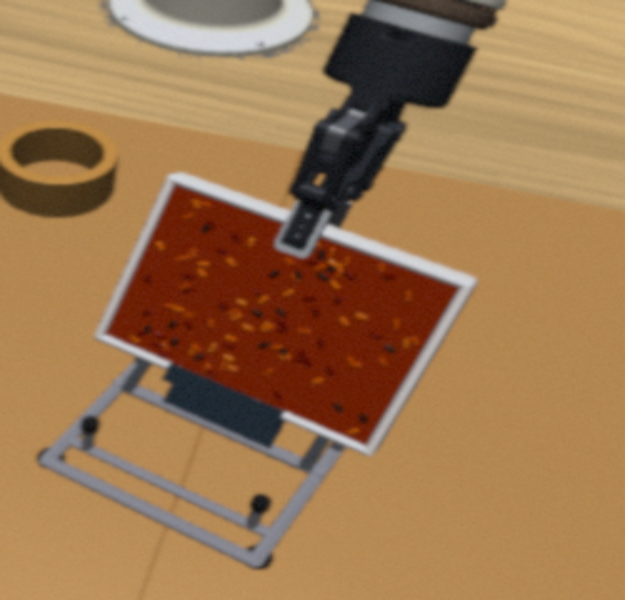

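View pics/wrist20.png

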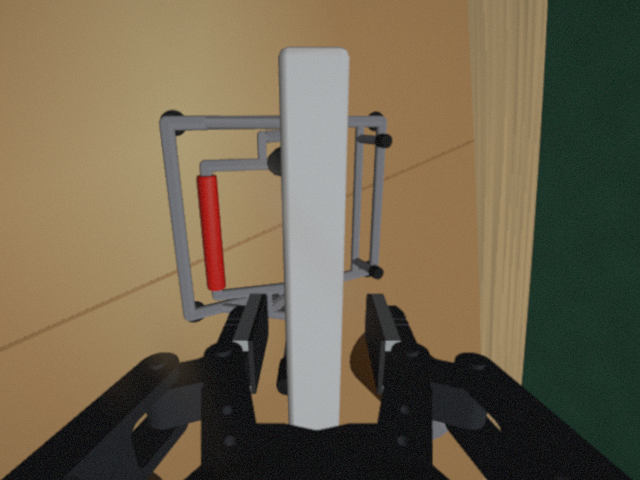

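Released, tray resting, fingers clear on both sides. Retract along the tray's plane.

Request:
servo_tool(steps="0 0 -0.5 0 0 0 0; 0 0 -1.5 0 0 0 0; 0 0 -3 0 0 0 0; 0 0 -4 0 0 0 0; 0 0 -4 0 0 0 0; 0 0 -3 0 0 0 0; 0 0 0 0 0 0 0")

```text
time: 19.45
tool_pos: [0.4749, 0.2139, 0.3033]
tool_rot: [[0.204, 0.843, 0.497], [0.979, -0.179, -0.099], [0.006, 0.507, -0.862]]
ft_force: [1.0, -0.1, -0.1]
opening: 0.499
```

```bash
python3 -c "
from h import *
from station import *
print(observe()['ft_force'],observe()['time'])
for n in('scene','wrist','top'):
  p=snapshot(n)
  cv2.imwrite('pics/%s21.png'%n,p['image'])
  if n=='scene':cv2.imwrite('pics/z21.png',cv2.resize(p['image'][190:370,340:505],None,fx=4,fy=3.3,interpolation=cv2.INTER_CUBIC))"
```

```text
[ 1.0391129  -0.11639529 -0.09979039] 19.45
```

View pics/z21.png

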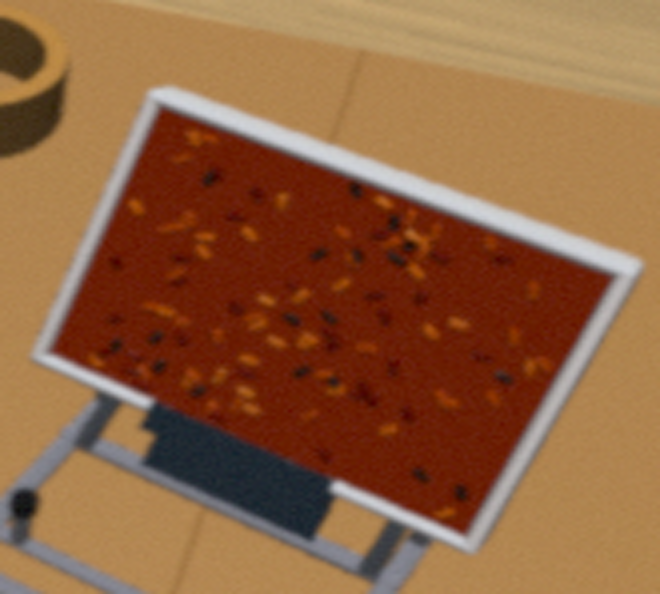

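View pics/wrist21.png

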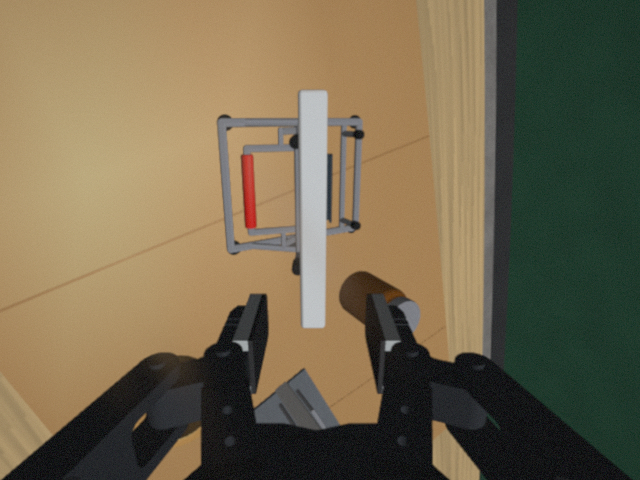

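View pics/top21.png

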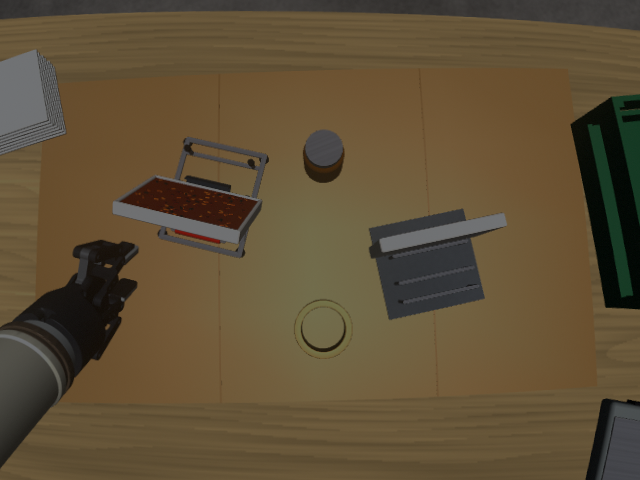

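Run:
```python
from h import *
from station import *
p=snapshot("wrist");im=p["image"];cv2.imwrite("pics/w22.png",cv2.resize(im[75:345,205:375],None,fx=3,fy=2.2,interpolation=cv2.INTER_CUBIC))
CAM["wrist"]=dict(f=p["fx"],c=(p["cx"],p["cy"]),D=p["D"],R=np.array(p["R"]),t=np.array(p["t"]))
im=im.astype(int);m=((im[...,2]>120)&(im[...,1]<60)&(im[...,0]<60));ys,xs=np.nonzero(m)
M=np.array([[-88,42,34],[-88,-42,34],[-77,60,130],[-77,-60,130]])/1000
wr=[(xs[ys<ys.min()+4].mean(),ys.min()),(xs[ys>ys.max()-4].mean(),ys.max()+1),(296,142),(297.5,266.5)]
s=least_squares(lambda q:(proj("wrist",T(*q,M))-wr).ravel(),[.627,.18,-.2]);print("stand",s.x.round(4),s.fun.round(1))
# tray top face centre line ends; fit centre home offset
def tr(q): 
    F=Rz(q[2])@Ry(-np.pi/6);c=np.array([q[0],q[1],.114]);return proj("wrist",[c+F@np.array([a,b,.075]) for a in(-.011,.011) for b in(.1,-.1)])
ob=[(299,91),(300.5,327),(327,91),(326,327)]
ob=[(ob[0]),(301.5,327),(327,91),(326,327)]
s2=least_squares(lambda q:(tr(q)-ob).ravel(),[.58,.19,-.2]);print("tray",s2.x.round(4),s2.fun.round(1))
d=Rz(-s.x[2])@np.r_[s2.x[:2]-s.x[:2],0];print("tray centre in stand mm",d*1000,"dyaw deg",np.degrees(s2.x[2]-s.x[2]))
```

```text
stand [ 0.6261  0.1787 -0.2111] [ 0.2  0.1 -0.3  0.6 -0.1 -1.1  0.4  0.8]
tray [ 0.5778  0.1887 -0.2047] [-1.2 -1.9  0.9  3.2  1.4 -2.1  1.1  3. ]
tray centre in stand mm [-49.33710207  -0.33044174   0.        ] dyaw deg 0.3675672258300678
```

View pics/w22.png

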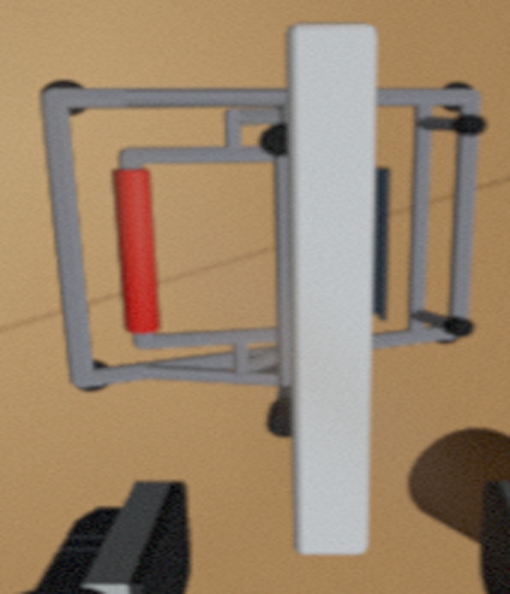

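Tray is home: centre x −49.3, y −0.3 mm in the stand frame, yaw 0.4°, nothing touched. Hand in.

```bash
python3 -c "
from station import *
print(observe()['time'],hand_in())"
```

```text
the job is handed in; nothing more can be done
19.65 None
```

The stand is open and the red-brown seed tray is seated in its cradle. I handed the job in at 19.7 s of the 51 s allowed.

- **Opening the stand:** I pulled the kick bar over with shut fingers. Near the end of the swing my fingers pressed on the bar and jammed it for a moment. The wrist force read 82 N (limit 120 N). I couldn't check directly whether the gripper's body pressed on anything during that jam (limit 40 N). After I eased off and lifted clear, the stand snapped open. Its open shape then fitted the pictures to within about 1 px on most points; the two sideways fits of the cross rod were about 6 px off.
- **Placing the tray:** I gripped the tray by its top edge, carried it over and tilted it 30 degrees. I felt for the prongs and found them about 2 mm further forward than I had worked out. I then lowered the tray until the cradle floor pushed back with 14 N, eased off, released and backed away.
- **Last checks:**
    - **Position:** the wrist camera puts the tray centre at x −49.3 mm and y −0.3 mm in the stand's frame (target −50, 0), turned by about 0.4 degrees. That fit was up to 3 px off at the tray's ends and assumed the 30 degree tilt and the height.
    - **Pose in the pictures:** the tray sits behind the lip with its seed side to the front, and the gripper is well clear.
    - **Other items:** the green tray, jar and tape look unmoved in the top view.
- **Disagreement:** the scene and top cameras placed the stand about 3 to 6 mm further forward than the wrist camera did. Feeling for the prongs and the floor settled it.

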